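Pack the fitting kit for the road

TASK

Pack the fitting kit for the road. Slide the keeper of the transport rack open, stand every touch-up applicator (slim amber bottle with a long black cap) in a well of its own - it only goes in leaning towards the open front, foot first under the rail, and is then straightened so that its cap comes into the slot - and slide the keeper fully shut again across them. Stand each of the small jars and small brown bottles upright in the middle of a cell of its own in the divided tray, and leave everything else where it is.

Things in the scene. Friction and masses are not known exactly. Their poses are not given: they have to be found in the camera images.
- rack: transport rack, fixed: beech block 60 x 190 mm, 34 mm high, with three blind wells in a row, 46 mm apart, and a slotted aluminium rail above them. Origin under the block's centre on the table, z up, x from its open front to its back, y along the row; the wells lie at x = 0, y = -64, -18 and 28 mm. It stands at the left, askew, open front facing right and a little towards the robot, +y end nearest the robot
- rail (a point): middle of the rack's rail, on the line above the wells, at its underside, 81 mm above the table (47 mm over the block). The rail is 5 mm thick and reaches along the whole rack from x = -12 mm (front edge) to x = +24 mm. Straight above each well it has a slot 17 mm wide, open at the front, ending 8.5 mm behind the well's centre
- keeper (a joint): the rack's keeper, a flat steel slide on top of the rail (86 to 89 mm above the table), in m: 0 = shut, its hooks stand across the mouths of all slots (x = -17 to -12.5 mm); 0.017 = fully open, slid to the rack's +y end, hooks over the ribs and the slots clear. About 1.5 N of friction; stays where it is left
- keeper_knob (a point): centre of the top of the keeper's upright round black knob, 15 mm in diameter and 31 mm tall (from 89 to 120 mm above the table), at the rack's +y end, 46 mm along y from the nearest slot when shut; moves with the keeper along the rack's y
- well0 (a point): centre of the mouth of well 0 of the rack, 34 mm above the table: a round blind bore 32 mm in diameter, 28 mm deep (floor 6 mm above the table), axes as the rack's
- well1 (a point): centre of the mouth of well 1 of the rack, 34 mm above the table: a round blind bore 32 mm in diameter, 28 mm deep (floor 6 mm above the table), axes as the rack's
- well2 (a point): centre of the mouth of well 2 of the rack, 34 mm above the table: a round blind bore 32 mm in diameter, 28 mm deep (floor 6 mm above the table), axes as the rack's
- applicator0: touch-up applicator, sealed, 128 mm tall: an amber bottle 21 mm in diameter up to 58 mm from its foot, then a long black cap 14 mm in diameter; origin at the centre of the foot, z up through the cap; about 50 g; stands free on the table; may be absent
- applicator1: touch-up applicator, sealed, 128 mm tall: an amber bottle 21 mm in diameter up to 58 mm from its foot, then a long black cap 14 mm in diameter; origin at the centre of the foot, z up through the cap; about 50 g; stands free on the table; may be absent
- applicator2: touch-up applicator, sealed, 128 mm tall: an amber bottle 21 mm in diameter up to 58 mm from its foot, then a long black cap 14 mm in diameter; origin at the centre of the foot, z up through the cap; about 50 g; stands free on the table; may be absent
- tray: divided beech tray, fixed, 56 x 202 mm, 19 mm high, walls 4 mm, floor 4 mm, origin under its centre, y along its row of three cells (each 48 mm by 62 mm along y, 66 mm apart, 15 mm deep)
- cell0 (a point): centre of the floor of cell 0 of the tray, 4 mm above the table
- cell1 (a point): centre of the floor of cell 1 of the tray, 4 mm above the table
- cell2 (a point): centre of the floor of cell 2 of the tray, 4 mm above the table
- jar_a: squat jar of small parts with a blue lid, 38 mm in diameter and 38 mm tall, origin under its centre, z up; may be absent
- jar_b: squat jar of small parts with a white lid, 42 mm in diameter and 44 mm tall, origin under its centre, z up; may be absent
- bottle_a: small brown bottle with a black cap, 32 mm in diameter and 62 mm tall, origin under its centre, z up; grip it round the body, lower than 45 mm from its foot; may be absent
- bottle_b: small brown bottle with a black cap, 32 mm in diameter and 62 mm tall, origin under its centre, z up; grip it round the body, lower than 45 mm from its foot; may be absent
- spray: tall white spray bottle, 38 mm in diameter, 125 mm tall; not part of the kit
- loupe: black eye loupe standing on its rim, 38 mm in diameter, 31 mm tall; not part of the kit
- tape_small: small roll of blue tape lying flat, 44 mm in diameter, 12 mm high; not part of the kit
Things that resemble listed ones, but are neither listed nor needed, are in the scene too. What is shaped like the applicator2 but yellow is not meant.

How it is judged:
On the way, in this order (a step that is already met when the one before it is completed fails the run):
1. the keeper is slid open (value of joint keeper above 0.0145 m), for 0.2 s.
2. every applicator stands upright in a well, its cap in the slot above ((horizontal distance between applicator0 and well0 below 0.008 m or horizontal distance between applicator0 and well1 below 0.008 m or horizontal distance between applicator0 and well2 below 0.008 m) and height (world z) of each of applicator0, applicator1, applicator2 below 0.012 m and angle between each of applicator0, applicator1, applicator2's own z axis and vertical below 0.12 rad and linear speed of each of applicator0, applicator1, applicator2 below 0.03 m/s and (horizontal distance between applicator1 and well0 below 0.008 m or horizontal distance between applicator1 and well1 below 0.008 m or horizontal distance between applicator1 and well2 below 0.008 m) and (horizontal distance between applicator2 and well0 below 0.008 m or horizontal distance between applicator2 and well1 below 0.008 m or horizontal distance between applicator2 and well2 below 0.008 m)), for 0.2 s.
At the end, for the whole second after the job is handed in: Every applicator present stands on the floor of a well (foot within 8 mm of its axis, tilt under 7 degrees), the keeper is shut to 2.5 mm, every jar and small bottle present stands upright on the floor of a tray cell within 15 mm of its middle, one to a cell, all at rest (all of step 2 and (horizontal distance between jar_a and cell0 below 0.015 m or horizontal distance between jar_a and cell1 below 0.015 m or horizontal distance between jar_a and cell2 below 0.015 m) and height (world z) of each of jar_a, jar_b, bottle_a, bottle_b below 0.01 m and angle between each of jar_a, jar_b, bottle_a, bottle_b's own z axis and vertical below 0.15 rad and linear speed of each of jar_a, jar_b, bottle_a, bottle_b below 0.03 m/s and (horizontal distance between jar_b and cell0 below 0.015 m or horizontal distance between jar_b and cell1 below 0.015 m or horizontal distance between jar_b and cell2 below 0.015 m) and (horizontal distance between bottle_a and cell0 below 0.015 m or horizontal distance between bottle_a and cell1 below 0.015 m or horizontal distance between bottle_a and cell2 below 0.015 m) and (horizontal distance between bottle_b and cell0 below 0.015 m or horizontal distance between bottle_b and cell1 below 0.015 m or horizontal distance between bottle_b and cell2 below 0.015 m) and value of joint keeper below 0.0025 m); the robot touches nothing.
It fails at once if the spray bottle (not part of the kit) is knocked over or pushed away (distance of spray from where it was at the start of the episode above 0.06 m).
It fails at once if the eye loupe (not part of the kit) is knocked over or pushed away (distance of loupe from where it was at the start of the episode above 0.06 m).
It fails at once if the small roll of tape (not part of the kit) is knocked over or pushed away (distance of tape_small from where it was at the start of the episode above 0.06 m).
Of applicator0, applicator1, applicator2 only 2 to 3 are there at a start; the rules pass over those that are not, and their reading is None.
Of jar_a, jar_b, bottle_a, bottle_b only 2 to 3 are there at a start; the rules pass over those that are not, and their reading is None.
At some moment in a run one of jar_a, jar_b may be knocked a few centimetres aside while the robot is not near it.
It also fails if it takes over 210 s, if anything falls off the work surface, if the arm or the gripper's body presses on something with over 40 N, if the wrist force passes 120 N, or if a joint passes its speed limit or range.

ROBOT

A 7-joint arm with a two-finger parallel gripper is mounted at the origin on a cart in front of the work surface, level with it; the furniture and walls round the work are solid. World frame = base frame: x ahead of the robot, y to its left, z up, the work surface at z = 0. Lengths are in m, angles in rad, forces in N, time in s.
With the tool pointing down it reaches from about 0.425 to 0.925 m from the base axis. Payload 6.8 kg.
Tool frame: the origin (TCP) lies at the very end of the fingers, on their centre line; the grasp point (between the pads) lies bot.hold_point_z behind it (bot.hold_point_z is the distance from the TCP to the grasp point, in m); x points along the fingers, z is the direction in which the jaws open and shut, and the axes are right-handed (so a half turn about x gives the same grasp; the last joint's range is limited). The gripper opens to 85 mm and grips with 20 to 120 N. Pads are 22 mm wide; open, the fingers measure 114 mm over their backs; the gripper's body (76 mm by 85 mm) begins 54 mm behind the grasp point. The pads swing forward as they close: fully open they stand 13 mm farther back than shut.
Start: joints at [-1.284, 0.477, 0.022, 1.555, -0.011, 1.109, -0.083], TCP at [0.26, 0.623, 0.231] pointing down, gripper open.
Joint ranges: [-2.96, 2.96], [-0.34, 2.1], [-1.41, 1.46], [0.24, 2.44], [-1.37, 4.51], [0.17, 1.92], [-2.96, 2.96]. Speed limits (rad/s): [2.39, 2.39, 3.14, 3.14, 3.14, 3.14, 3.14].

INTERFACE

Orientations are given as a unit quaternion [w, x, y, z].
In Python, from station import bot gives the robot as it stands.
- The arm moves only by the tool drive_tool, never from a script. Its arguments are lists of equal length, an entry for each row: "slide": the shift along the world's x, y, z in mm, a list of three; "turn": the turn, a rotation vector about the world's x, y, z in rad, a list of three; "gripper": the opening, from 0 (shut) to 1 (fully open). A call has 1 to 10 rows; each row is the pose to reach, as a shift and turn from the pose measured when the call began; what a row does not reach only later rows make up. A row lasts 1/10 s, in which the tool goes at most 50 mm and 8.59 degrees, less where a joint would pass 70% of its speed; a pose out of reach is approached as far as the arm can. A call with a gripper value outside its range is refused whole. The fingers move at their own pace and stop on an object; "squeeze" is the grip in N (left out, the last holds). Time passes only in rows, so rows that repeat a pose let the fingers close. It gives the time, the measured TCP pose, the force and the opening at its end, in the units of the state.
- bot.get_obs(): the state, without advancing time (a new reading comes with each control period).
- bot.read_camera(name): name is "scene" or "top" or "wrist"; returns a dict with "color" (384x512x3 uint8, red, green, blue), "fovy" (degrees; the focal length in pixels is half the picture's height over the tangent of half this angle, whatever the lens; pixels are square), "cx", "cy" (the principal point, pixels), "dist_coeffs" ([k1, k2, p1, p2, k3] as OpenCV has them; the pictures are not rectified), "R" (3x3) and "t" (3): a world point X has camera coordinates R X + t. Camera axes: x right, y down, z forward; pixel columns grow to the right and rows downward; lengths in m; the calibration is good to about 2 mm. A picture is of the moment at which its call begins. There is no depth.
- bot.hand_in(): hands the job in, once; it reports no verdict.
The state is a dict: "t": time; "q": joint angles; "joint_vel": joint speeds; "joint_torque": joint torques, N m; "eef_pos": TCP position; "tool_rot": TCP orientation; "contact_force": force on the tool from outside, world axes, zero at the start; "torque": the same for the moment, N m; "gripper_width": opening from 0.0 (shut) to 1.0 (fully open).
Only numpy, scipy, OpenCV 4.12 (cv2) and the standard library are available. Lean on these libraries where they do the work, as an engineer would, in place of code of your own. Each camera call takes 0.05 s, during which the arm holds its last target.

## Working session

There is one attempt and no reset: what is moved stays moved. The work goes in short steps, Python scripts to look and compute and a tool call to move; the robot and the scene stay as the last step left them, time stands still between calls to the robot, and variables do not carry over. Pictures are saved under pics/ and viewed, and the job is handed in when it is done.

Besides the shell and the picture viewer there is one more tool, called as name(argument=value, ...) on one line, values as JSON. drive_tool: Moves the arm, as the interface text tells. Its arguments: {"type":"object","properties":{"slide":{"type":"array"},"turn":{"type":"array"},"gripper":{"type":"array"},"squeeze":{"type":"number"}},"required":["slide","turn","gripper"]}

```bash
ls; mkdir -p pics
cat > h.py <<'E'
import numpy as np, cv2
from station import bot
def save(name,fn,crop=None,scale=1):
    d=bot.read_camera(name); im=d["color"][:,:,::-1].copy()
    if crop: x0,y0,x1,y1=crop; im=im[y0:y1,x0:x1]
    if scale!=1: im=cv2.resize(im,None,fx=scale,fy=scale,interpolation=cv2.INTER_CUBIC)
    cv2.imwrite("pics/"+fn,im); return d
def cam(d):
    f=384/2/np.tan(np.radians(d["fovy"])/2)
    K=np.array([[f,0,d["cx"]],[0,f,d["cy"]],[0,0,1]]); return K,np.array(d["dist_coeffs"],float),np.array(d["R"]),np.array(d["t"])
def ray(d,u,v):
    K,D,R,t=cam(d); p=cv2.undistortPoints(np.array([[[u,v]]],float),K,D)[0,0]
    c=-R.T@t; r=R.T@np.array([p[0],p[1],1]); return c,r/np.linalg.norm(r)
def onz(d,u,v,z):
    c,r=ray(d,u,v); return c+r*(z-c[2])/r[2]
def proj(d,X):
    K,D,R,t=cam(d); X=np.atleast_2d(np.array(X,float)); return cv2.projectPoints(X,cv2.Rodrigues(R)[0],t,K,D)[0][:,0]
def tri(obs):
    A=np.zeros((3,3));b=np.zeros(3)
    for d,u,v in obs:
        c,r=ray(d,u,v);P=np.eye(3)-np.outer(r,r);A+=P;b+=P@c
    return np.linalg.solve(A,b)
E
python3 - <<'E'
from h import *
import pickle
o=bot.get_obs(); print(o, bot.hold_point_z)
for n in("scene","top","wrist"):
    d=save(n,n+"0.png"); K,D,R,t=cam(d); print(n,K[0,0],D,(-R.T@t).round(3),R.round(3).tolist())
    pickle.dump(d,open(n+"0.pkl","wb"))
E
```

```text
pics
{'t': 0.0, 'q': array([-1.28406345,  0.4777665 ,  0.02232215,  1.55646099, -0.01150003,
        1.10932606, -0.08310007]), 'joint_vel': array([-1.24321741e-03, -5.29748548e-04, -8.25935621e-04, -9.02716531e-04,
       -2.21769914e-05, -8.65182435e-04, -1.79548706e-03]), 'joint_torque': array([ 7.23939247e-04, -5.96455371e+01,  1.60813451e+00, -2.81186950e+01,
        1.24637739e-02,  9.44473461e-03,  1.08074795e-05]), 'eef_pos': array([0.2594133 , 0.62250552, 0.23034389]), 'tool_rot': array([ 0.58783617, -0.39262685,  0.58886199,  0.39183459]), 'contact_force': array([ 0.19792904, -0.44810817, -0.54856132]), 'torque': array([0.01625107, 0.02614223, 0.02540794]), 'gripper_width': 1.0037091424584994} 0.0187
scene 460.04952471068304 [-0.19177026  0.          0.          0.          0.        ] [-0.159 -0.747  0.712] [[0.661, -0.75, -0.016], [-0.412, -0.345, -0.843], [0.627, 0.564, -0.537]]
top 351.8764470742008 [-0.10253401  0.          0.          0.          0.        ] [ 0.477 -0.119  0.929] [[-0.017, -0.999, -0.027], [-0.993, 0.02, -0.115], [0.115, 0.025, -0.993]]
wrist 331.14625004509594 [-0.09774842  0.          0.          0.          0.        ] [0.182 0.656 0.373] [[0.384, 0.923, -0.002], [0.873, -0.362, 0.327], [0.301, -0.127, -0.945]]
```

View pics/scene0.png

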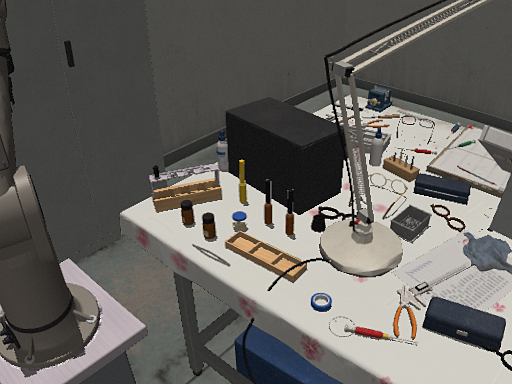

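View pics/top0.png

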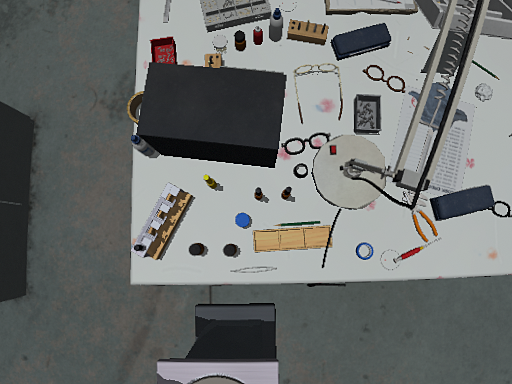

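View pics/wrist0.png

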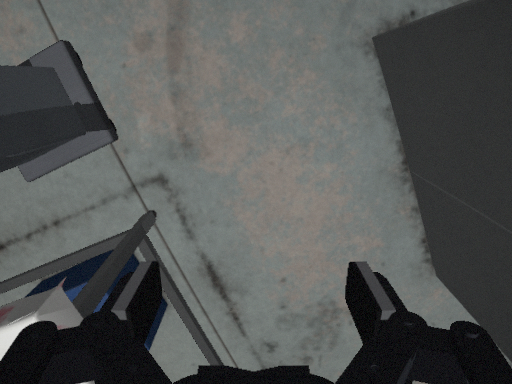

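```bash
python3 - <<'E'
from h import *
import pickle
for n,c,k in(("top",(130,160,350,285),3.6),("top",(130,0,330,170),3.5),("scene",(130,130,330,290),4)):
    d=pickle.load(open(n+"0.pkl","rb")); im=d["color"][:,:,::-1][c[1]:c[3],c[0]:c[2]]
    cv2.imwrite(f"pics/{n}0c{c[1]}.png",cv2.resize(im,None,fx=k,fy=k,interpolation=cv2.INTER_CUBIC))
E
ls pics
```

```text
scene0.png
scene0c130.png
top0.png
top0c0.png
top0c160.png
wrist0.png
```

View pics/top0c160.png

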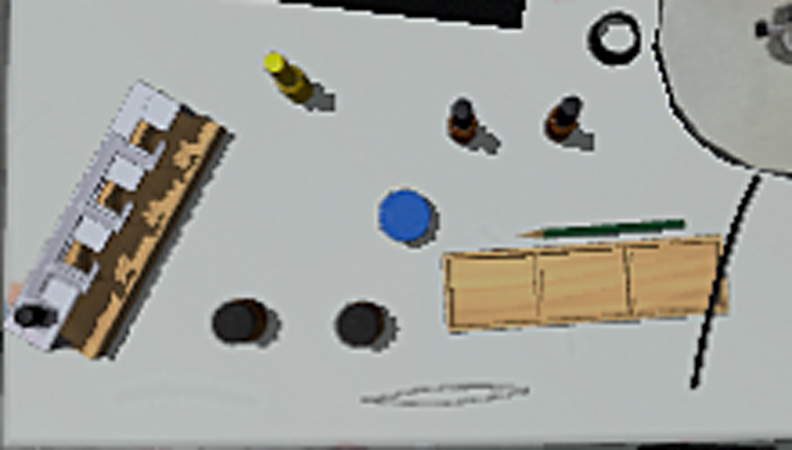

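View pics/top0c0.png

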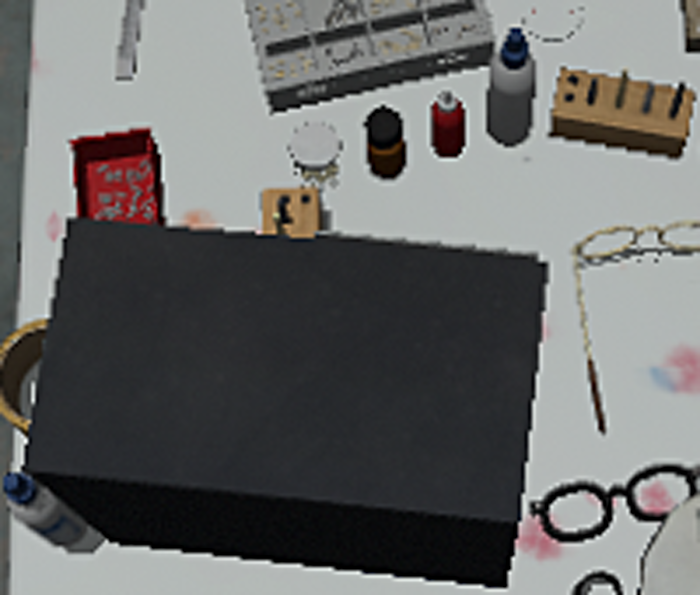

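View pics/scene0c130.png

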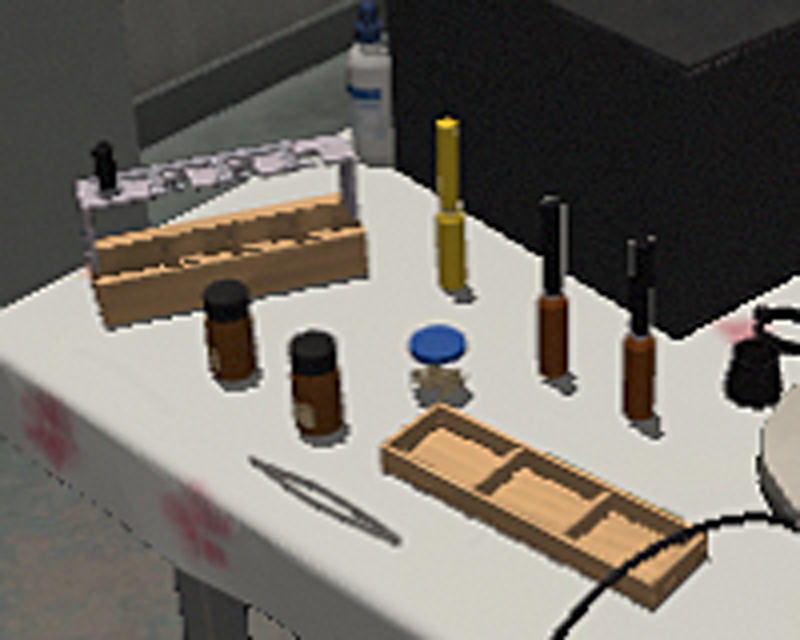

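Run:
```python
from h import *
import pickle
T=pickle.load(open("top0.pkl","rb"));S=pickle.load(open("scene0.pkl","rb"))
t=lambda u,v:(130+u/3.6,160+v/3.6)
s=lambda u,v:(130+u/4,130+v/4)
def two(n,a,b):
    X=tri([(T,*t(*a)),(S,*s(*b))]); print(n,X.round(4), (proj(T,X)-t(*a)).round(1),(proj(S,X)-s(*b)).round(1))
two("knobtop",(24,315),(102,147))
two("jar lid",(406,215),(438,342))
two("botL cap",(236,322),(226,288))
two("botR cap",(358,324),(314,341))
two("app L cap",(460,104),(550,199))
two("app R cap",(571,103),(643,240))
two("yellow cap",(273,62),(447,121))
for n,p in dict(trayNL=(450,332),trayFL=(444,252),trayFR=(720,236),trayNR=(727,314)).items(): print(n,onz(T,*t(*p),.019).round(4))
print("tray scene",[onz(S,*s(*p),.019).round(4) for p in((438,405),(707,535),(652,592),(384,450))])
for n,p in dict(f=(222,120),n=(90,356)).items(): print("block",n,onz(T,*t(*p),.034).round(4))
print("block scene",[onz(S,*s(*p),.034).round(4) for p in((95,280),(366,228))])
for p in((545,378),(640,418)): print("app foot scene",onz(S,*s(*p),0.0).round(4))
for p in((762,350),): print("loupe",onz(S,*s(*p),0.03).round(4))
print("cable top-z0",onz(T,*t(725,240),.0),onz(T,*t(695,385),.0))
print("cable scene-z0",onz(S,*s(650,548),.0),onz(S,*s(560,630),0))
two("cable at tray edges",(695,385),(560,637))
two("cable2",(725,240),(700,520))
print("box", onz(T,130+100/3.5,545/3.5,0),onz(T,130+505/3.5,587/3.5,0),onz(T,130+30/3.5,470/3.5,.2),onz(T,130+515/3.5,522/3.5,.2))
```

```text
knobtop [0.452  0.1656 0.1222] [[-0.  0.]] [[0. 0.]]
jar lid [ 0.5163 -0.078   0.0401] [[ 0. -0.]] [[-0.  0.]]
botL cap [0.4441 0.0375 0.0683] [[-0.1  0.2]] [[0.2 0. ]]
botR cap [ 0.4419 -0.0455  0.0662] [[-0.  0.]] [[0.1 0. ]]
app L cap [ 0.5816 -0.117   0.1304] [[-0.3  0.3]] [[ 0.3 -0. ]]
app R cap [ 0.5816 -0.1882  0.1292] [[ 0. -0.]] [[-0.  0.]]
yellow cap [0.6124 0.001  0.1311] [[ 0.3 -0.3]] [[-0.4  0. ]]
trayNL [ 0.4335 -0.1071  0.019 ]
trayFL [ 0.4903 -0.1039  0.019 ]
trayFR [ 0.4979 -0.3017  0.019 ]
trayNR [ 0.4423 -0.3046  0.019 ]
tray scene [array([ 0.4881, -0.1034,  0.019 ]), array([ 0.4976, -0.3033,  0.019 ]), array([ 0.4404, -0.3082,  0.019 ]), array([ 0.4344, -0.1092,  0.019 ])]
block f [0.5868 0.0533 0.034 ]
block n [0.4201 0.1482 0.034 ]
block scene [array([0.424 , 0.1564, 0.034 ]), array([0.5906, 0.0616, 0.034 ])]
app foot scene [ 0.572  -0.1192  0.    ]
app foot scene [ 0.5782 -0.1926  0.    ]
loupe [ 0.6527 -0.2321  0.03  ]
cable top-z0 [ 0.49530349 -0.30906237  0.        ] [ 0.39102944 -0.283486    0.        ]
cable scene-z0 [ 0.48534518 -0.27264927  0.        ] [ 0.40038465 -0.27633403  0.        ]
cable at tray edges [ 0.3918 -0.2829  0.0052] [[ 0.1 -0.1]] [[-0.2  0. ]]
cable2 [ 0.4939 -0.3017  0.0319] [[-0.3  0.3]] [[ 0.5 -0.1]]
box [0.69643569 0.15193205 0.        ] [ 0.65565948 -0.16265116  0.        ] [0.69829303 0.13914654 0.2       ] [ 0.65706707 -0.16038036  0.2       ]
```

```bash
cat >> h.py <<'E'
from scipy.spatial.transform import Rotation as Ro
def tool(o=None):
    o=o or bot.get_obs(); q=o["tool_rot"]; return np.array(o["eef_pos"]),Ro.from_quat([q[1],q[2],q[3],q[0]])
def turn_to(jaw,axis=(0,0,-1)):
    # rotation vector taking current tool so that x=axis, z=±jaw (both options)
    p,R=tool(); a=np.array(axis,float);a/=np.linalg.norm(a)
    out=[]
    for s in(1,-1):
        z=s*np.array(jaw,float); z-=a*(z@a); z/=np.linalg.norm(z)
        M=np.column_stack([a,np.cross(z,a),z]); out.append((Ro.from_matrix(M)*R.inv()).as_rotvec().round(4).tolist())
    return out
E
python3 - <<'E'
from h import *
p,R=tool();print(R.as_matrix().round(3)); print(turn_to([-.869,.495,0]))
import pickle
d=pickle.load(open("wrist0.pkl","rb"));K,D,Rc,t=cam(d)
c=-Rc.T@t; M=R.as_matrix(); print("cam in tool",M.T@(c-p),(M.T@Rc.T).round(3))
E
```

```text
[[-0.    -0.923  0.385]
 [-0.001  0.385  0.923]
 [-1.    -0.    -0.001]]
[[0.0015, 0.0006, 1.4477], [0.0006, -0.0015, -1.6938]]
cam in tool [-0.1420047   0.08441897  0.00052478] [[ 0.001 -0.326  0.945]
 [ 0.    -0.945 -0.326]
 [ 1.     0.001 -0.001]]
```

drive_tool(slide=[[10,-30,20],[20,-70,40],[40,-110,60],[60,-150,70],[80,-190,70],[100,-230,70],[120,-270,70],[140,-310,70],[160,-350,70],[180,-390,70]], turn=[[0,0,-0.1],[0,0,-0.2],[0,0,-0.3],[0,0,-0.4],[0,0,-0.5],[0,0,-0.6],[0,0,-0.7],[0,0,-0.8],[0,0,-0.9],[0,0,-1.0]], gripper=[1,1,1,1,1,1,1,1,1,1])

```text
t: 1.15
eef_pos: [0.4398, 0.2308, 0.3005]
tool_rot: [0.704, -0.061, 0.705, 0.061]
contact_force: [1.5, 0.7, -0.1]
gripper_width: 1.001
```

drive_tool(slide=[[15,-30,0],[30,-70,0],[45,-110,0],[60,-150,0],[60,-150,0],[60,-150,0],[60,-150,0]], turn=[[0,0,-0.1],[0,0,-0.2],[0,0,-0.3],[0,0,-0.4],[0,0,-0.5],[0,0,-0.6],[0,0,-0.69]], gripper=[1,1,1,1,1,1,1])

```text
t: 1.85
eef_pos: [0.4997, 0.0803, 0.3003]
tool_rot: [0.682, 0.183, 0.684, -0.183]
contact_force: [-1.1, 0.2, -0.5]
gripper_width: 1.007
```

Run:
```python
from h import *
import pickle
print(tool()[0],bot.get_obs()["q"].round(2),bot.get_obs()["t"],turn_to([.869,-.495,0])[0])
d=save("wrist","w1.png",scale=1.5);pickle.dump(d,open("w1.pkl","wb"))
```

```text
[0.49966175 0.08031212 0.30034875] [-0.79  0.13  0.57  1.89 -0.08  1.14 -0.71] 1.85 [-0.0008, -0.0016, 0.0052]
```

View pics/w1.png

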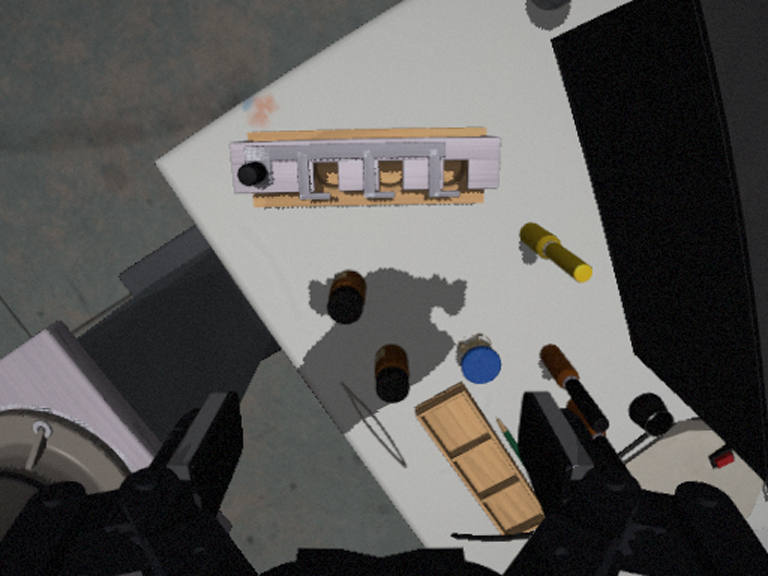

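Run:
```python
from h import *
import pickle
d=pickle.load(open("w1.pkl","rb"))
im=d["color"][:,:,::-1][75:145,145:345];cv2.imwrite("pics/w1c.png",cv2.resize(im,None,fx=4,fy=4,interpolation=cv2.INTER_CUBIC))
```

```text
(no output)
```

View pics/w1c.png

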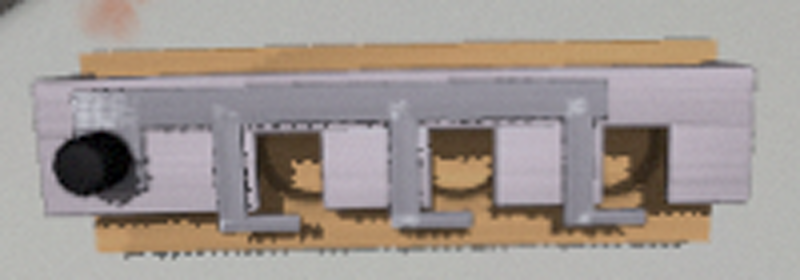

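```bash
cat > fit.py <<'E'
from h import *
import pickle
from scipy.optimize import least_squares
d=pickle.load(open("w1.pkl","rb"))
F=[((30,95,34),(82,54)),((30,-95,34),(716,40)),((-30,95,34),(97,252)),((-30,-95,34),(710,241)),
((24,95,86),(33,80)),((24,-95,86),(755,67)),((-12,-95,86),(752,203)),((-12,95,86),(45,214)),
((8.5,19.5,86),(325,126)),((8.5,-26.5,86),(497,125)),((8.5,-72.5,86),(668,126)),
((-12,19.5,86),(325,207)),((-12,-26.5,86),(497,206)),((-12,-72.5,86),(668,203))]
L=np.array([f[0] for f in F])/1e3; P=np.array([(145+a/4-.375,75+b/4-.375) for _,(a,b) in F])
def world(p,L):
    c,s=np.cos(p[2]),np.sin(p[2]); return np.column_stack([p[0]+c*L[:,0]-s*L[:,1],p[1]+s*L[:,0]+c*L[:,1],L[:,2]])
f=lambda p:(proj(d,world(p,L))-P).ravel()
r=least_squares(f,[.522,.135,1.05],loss="soft_l1")
if __name__=="__main__":
    print(r.x,np.degrees(r.x[2])); print(f(r.x).reshape(-1,2).round(1))
    print("knob pix",(145+95/4,75+160/4)); 
    c=onz(d,145+92/4-.4,75+163/4-.4,.120); p=r.x
    R=np.array([[np.cos(p[2]),np.sin(p[2])],[-np.sin(p[2]),np.cos(p[2])]]); print(c,R@(c[:2]-p[:2]))
    print(R@(np.array([.452,.1656])-p[:2]))
    for y in(-64,-18,28): print(world(p,np.array([[0,y,34]])/1e3).round(4))
E
python3 fit.py
```

```text
[0.51609082 0.13050447 1.06484578] 61.011169088364056
[[-0.4 -0.7]
 [ 0.8 -0.2]
 [ 0.2 -0.2]
 [ 0.2 -0.1]
 [-0.4 -0.4]
 [ 0.9 -0.6]
 [-0.   0.1]
 [-0.1  0.4]
 [-1.1  1.1]
 [-0.3  0.6]
 [ 0.7 -0.1]
 [-0.3  0.5]
 [-0.2 -0. ]
 [ 0.1  0.2]]
knob pix (168.75, 115.0)
[0.45532418 0.16945091 0.12      ] [0.00461711 0.07202841]
[-0.00036236  0.07306982]
[[0.5721 0.0995 0.034 ]]
[[0.5318 0.1218 0.034 ]]
[[0.4916 0.1441 0.034 ]]
```

Run:
```python
from h import *
p,R=tool();print(p,turn_to([.8747,-.4846,0])[0], (np.array([.4523,.1681,.094])-p)*1e3)
```

```text
[0.49961068 0.08052385 0.3003378 ] [-0.0008, -0.0017, 0.0207] [ -47.31067707   87.57614619 -206.33779791]
```

drive_tool(slide=[[-24,44,-20],[-47,88,-60],[-47,88,-100],[-47,88,-140],[-47,88,-165],[-47,88,-185],[-47,88,-200],[-47,88,-206],[-47,88,-206]], turn=[[0,0,0.02],[0,0,0.021],[0,0,0.021],[0,0,0.021],[0,0,0.021],[0,0,0.021],[0,0,0.021],[0,0,0.021],[0,0,0.021]], gripper=[0.6,0.6,0.6,0.6,0.6,0.6,0.6,0.6,0.6])

```text
t: 2.8
eef_pos: [0.4522, 0.1683, 0.0938]
tool_rot: [0.684, 0.176, 0.686, -0.177]
contact_force: [1.0, 0.2, -0.4]
gripper_width: 0.599
```

Run:
```python
from h import *
save("wrist","w2.png",scale=1.5)
save("scene","s2.png",crop=(120,120,280,220),scale=4)
```

```text
(no output)
```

View pics/w2.png

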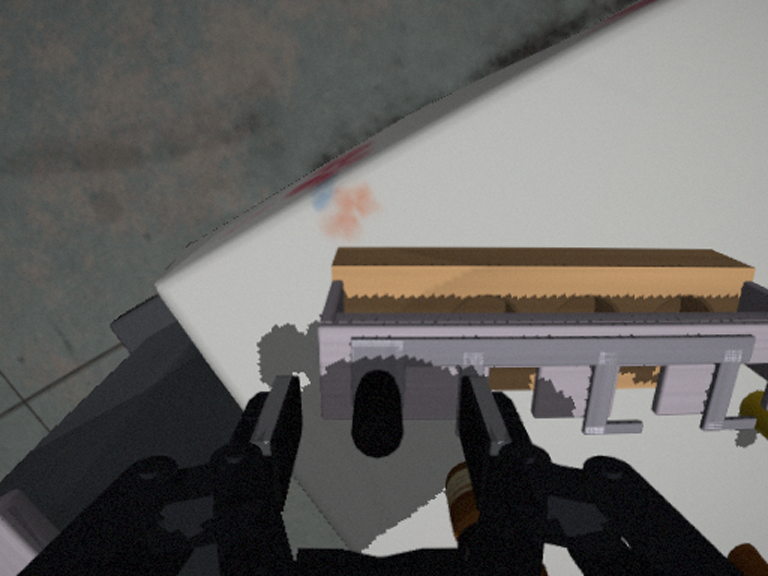

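View pics/s2.png

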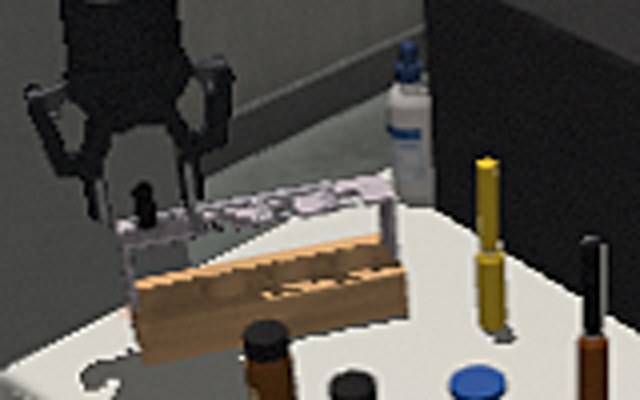

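drive_tool(slide=[[0,0,0],[0,0,0],[0,0,0],[0,0,0],[0,0,0],[0,0,0]], turn=[[0,0,0],[0,0,0],[0,0,0],[0,0,0],[0,0,0],[0,0,0]], gripper=[0.3,0.1,0.1,0.1,0.1,0.1], squeeze=20)

```text
t: 3.5
eef_pos: [0.4528, 0.1693, 0.0956]
tool_rot: [0.684, 0.177, 0.685, -0.176]
contact_force: [-2.6, 0.3, 5.3]
gripper_width: 0.161
```

drive_tool(slide=[[0,0,1],[-4,2,1],[-8,4,1],[-12,6,1],[-15,8,1],[-16,9,1],[-16,9,1],[-16,9,1]], turn=[[0,0,0],[0,0,0],[0,0,0],[0,0,0],[0,0,0],[0,0,0],[0,0,0],[0,0,0]], gripper=[0.1,0.1,0.1,0.1,0.1,0.1,0.1,0.1])

```text
t: 4.3
eef_pos: [0.4378, 0.1775, 0.0961]
tool_rot: [0.685, 0.177, 0.684, -0.176]
contact_force: [9.3, -0.5, -20.9]
gripper_width: 0.162
```

Run:
```python
from h import *
save("wrist","w3.png",scale=1.5)
p,R=tool(); O=np.array([.5161,.1305]);a=1.0648;M=np.array([[np.cos(a),np.sin(a)],[-np.sin(a),np.cos(a)]])
for q in ([.4528,.1693],p[:2]): print(M@(np.array(q)-O))
```

```text
[0.00325786 0.07417356]
[0.00318521 0.09122423]
```

View pics/w3.png

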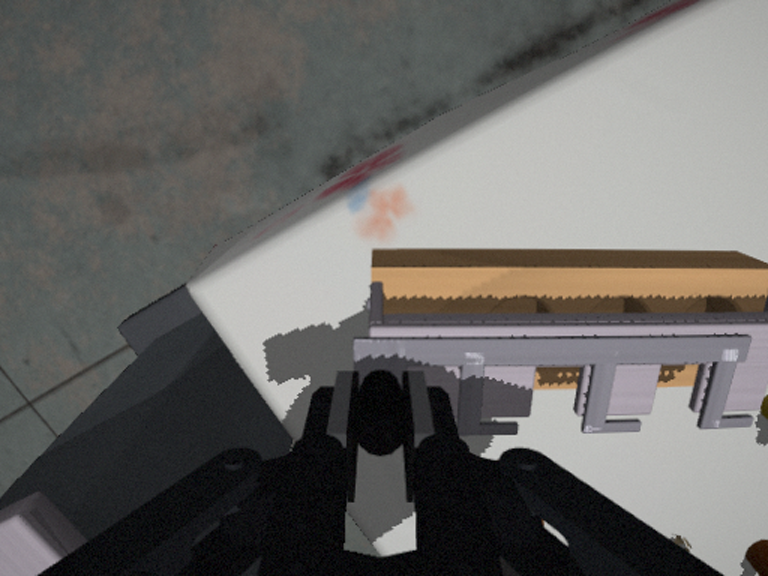

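drive_tool(slide=[[0,0,0],[0,0,0],[0,0,0],[0,0,20],[0,0,60],[0,0,110]], turn=[[0,0,0],[0,0,0],[0,0,0],[0,0,0],[0,0,0],[0,0,0]], gripper=[0.3,0.45,0.5,0.5,0.5,0.5])

```text
t: 4.95
eef_pos: [0.4365, 0.1768, 0.2064]
tool_rot: [0.684, 0.176, 0.685, -0.177]
contact_force: [-0.1, 1.9, 0.3]
gripper_width: 0.497
```

Run:
```python
from h import *
print(bot.get_obs()["gripper_width"])
save("wrist","w4.png",scale=1.5)
# collision path planner for insertion
import itertools
th=np.linspace(0,2*np.pi,48,endpoint=False)
def pts(fx,fz,t):
    P=[]
    for s,r in [(s,10.5) for s in np.linspace(0,58,24)]+[(s,7) for s in np.linspace(58,128,24)]:
        P.append(np.column_stack([r*np.cos(th),r*np.sin(th),np.full(48,s)]))
    P=np.vstack(P); c,sn=np.cos(t),np.sin(t)
    return np.column_stack([fx+c*P[:,0]-sn*P[:,2],P[:,1],fz+sn*P[:,0]+c*P[:,2]])
def clear(fx,fz,t):
    X=pts(fx,fz,t);x,y,z=X.T
    # signed distance approx to each solid (positive = outside), min
    def box(lo,hi):
        d=np.maximum(np.array(lo)-X,X-np.array(hi)); o=np.linalg.norm(np.maximum(d,0),axis=1); return np.where(o>0,o,d.max(1))
    r=np.hypot(x,y)
    # block minus bore
    db=box((-30,-50,-50),(30,50,34)); inb=np.where(z>6,np.minimum(16-r,z-6),-1)
    zz=np.where(z<34,np.where(r<16,np.minimum(16-r,z-6),db),np.where(r<16,np.hypot(16-r,z-34),db))
    m=[zz.min()]
    for sy in(1,-1):
        lo,hi=sorted([sy*8.5,sy*23]); m.append(box((-12,lo,81),(24,hi,86)).min())
        m.append(box((-17,lo,86),(24,hi,89)).min())
    m.append(box((8.5,-23,81),(24,23,89)).min())
    return min(m)
print("final",clear(0,6.5,0))
for deg in (40,35,30,25,20,15,10,5,0):
    best={}
    for fz in (45,40,35,30,25,22,20,18,16,14,12,10,8):
        b=max(((clear(fx,fz,np.radians(deg)),fx) for fx in np.arange(-8,12.1,1)))
        best[fz]=(round(b[0],1),b[1])
    print(deg,best)
```

```text
0.4969808479257092
final 0.5
40 {45: (np.float64(6.7), np.float64(-2.0)), 40: (np.float64(6.8), np.float64(2.0)), 35: (np.float64(4.8), np.float64(3.0)), 30: (np.float64(3.1), np.float64(5.0)), 25: (np.float64(1.0), np.float64(6.0)), 22: (np.float64(0.4), np.float64(7.0)), 20: (np.float64(-1.4), np.float64(7.0)), 18: (np.float64(-3.4), np.float64(7.0)), 16: (np.float64(-5.4), np.float64(7.0)), 14: (np.float64(-7.4), np.float64(7.0)), 12: (np.float64(-9.4), np.float64(7.0)), 10: (np.float64(-11.4), np.float64(7.0)), 8: (np.float64(-13.0), np.float64(7.0))}
35 {45: (np.float64(5.5), np.float64(-5.0)), 40: (np.float64(5.4), np.float64(-1.0)), 35: (np.float64(5.0), np.float64(3.0)), 30: (np.float64(3.5), np.float64(4.0)), 25: (np.float64(1.7), np.float64(5.0)), 22: (np.float64(0.7), np.float64(6.0)), 20: (np.float64(0.4), np.float64(7.0)), 18: (np.float64(-1.4), np.float64(7.0)), 16: (np.float64(-3.4), np.float64(7.0)), 14: (np.float64(-5.4), np.float64(7.0)), 12: (np.float64(-7.4), np.float64(7.0)), 10: (np.float64(-9.4), np.float64(7.0)), 8: (np.float64(-11.4), np.float64(7.0))}
30 {45
[... 3005 characters left out ...]
t64(4.0)), 14: (np.float64(1.5), np.float64(4.0)), 12: (np.float64(1.5), np.float64(4.0)), 10: (np.float64(1.5), np.float64(4.0)), 8: (np.float64(1.1), np.float64(4.0))}
0 {45: (np.float64(-1.8), np.float64(-1.0)), 40: (np.float64(-1.9), np.float64(-1.0)), 35: (np.float64(-1.9), np.float64(-1.0)), 30: (np.float64(-2.0), np.float64(-1.0)), 25: (np.float64(-2.0), np.float64(3.0)), 22: (np.float64(1.0), np.float64(0.0)), 20: (np.float64(1.5), np.float64(0.0)), 18: (np.float64(1.5), np.float64(0.0)), 16: (np.float64(1.5), np.float64(0.0)), 14: (np.float64(1.5), np.float64(0.0)), 12: (np.float64(1.5), np.float64(0.0)), 10: (np.float64(1.5), np.float64(0.0)), 8: (np.float64(1.5), np.float64(0.0))}
```

View pics/w4.png

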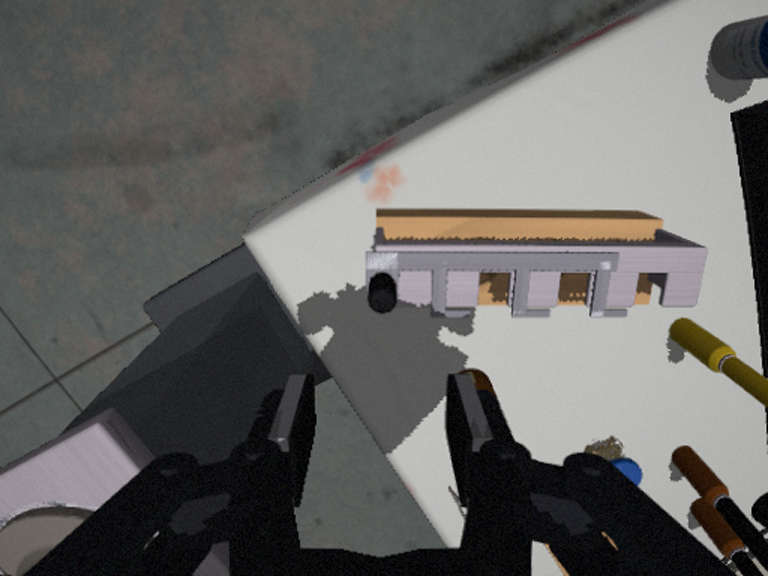

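drive_tool(slide=[[10,-20,60],[30,-60,60],[50,-110,60],[70,-155,60],[90,-200,60],[110,-245,60],[130,-290,60],[143,-327,60],[143,-327,60]], turn=[[0,0,0],[0,0,0],[0,0,0],[0,0,0],[0,0,0],[0,0,0],[0,0,0],[0,0,0],[0,0,0]], gripper=[0.5,0.5,0.5,0.5,0.5,0.5,0.5,0.5,0.5])

```text
t: 5.9
eef_pos: [0.5842, -0.1564, 0.2753]
tool_rot: [0.687, 0.182, 0.68, -0.179]
contact_force: [0.2, 0.2, 0.2]
gripper_width: 0.497
```

Run:
```python
from h import *
import pickle
d=save("wrist","w5.png",scale=1.5);pickle.dump(d,open("w5.pkl","wb"))
print(bot.get_obs()["q"].round(2))
```

```text
[-0.38  0.37  0.7   1.72 -0.27  1.13 -0.1 ]
```

View pics/w5.png

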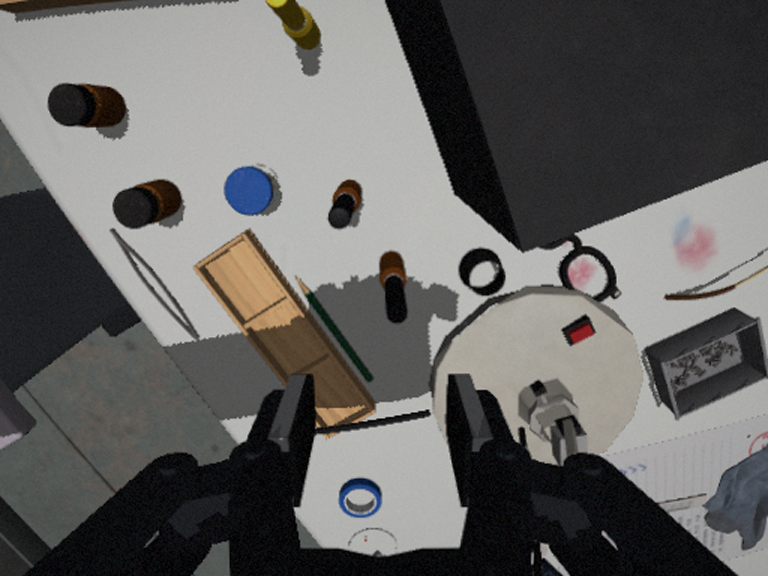

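Run:
```python
from h import *
import pickle
d=pickle.load(open("w5.pkl","rb"))
im=d["color"][:,:,::-1][110:230,190:310];cv2.imwrite("pics/w5c.png",cv2.resize(im,None,fx=5,fy=5,interpolation=cv2.INTER_CUBIC))
im=d["color"][:,:,::-1][40:300,20:270];cv2.imwrite("pics/w5d.png",cv2.resize(im,None,fx=2.3,fy=2.3,interpolation=cv2.INTER_CUBIC))
for n,u,v,z in(("L",340,216,.128),("R",397,315,.128),("jar",248,191,.038),("bR",131,207,.062),("bL",70,105,.062)): print(n,onz(d,u/1.5,v/1.5,z).round(4))
```

```text
L [ 0.5815 -0.1159  0.128 ]
R [ 0.5804 -0.1869  0.128 ]
jar [ 0.5171 -0.0746  0.038 ]
bR [ 0.4422 -0.0405  0.062 ]
bL [0.4471 0.0411 0.062 ]
```

View pics/w5c.png

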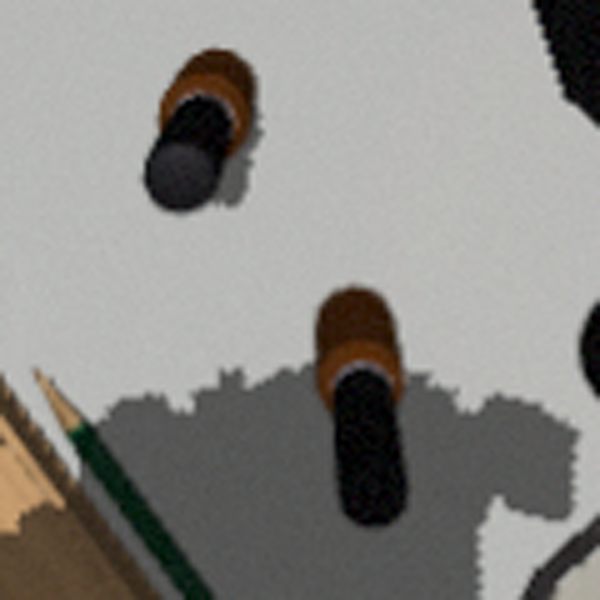

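View pics/w5d.png

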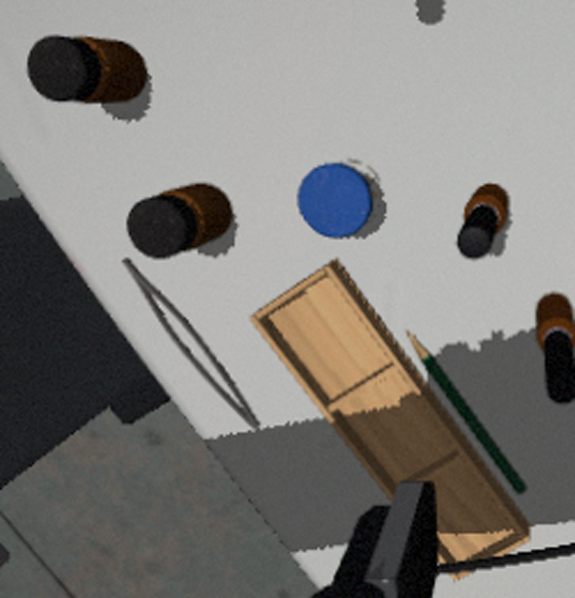

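Run:
```python
from h import *
import pickle
d=pickle.load(open("w5.pkl","rb"))
for n,u,v in(("L",225.8,145.2),("R",264.6,208.2)): print(n,onz(d,u,v,.128).round(4))
p,R=tool();print(p,turn_to([.8747,-.4846,0])[0],(np.array([.5815,-.1163,.092])-p)*1e3)
```

```text
L [ 0.5803 -0.1164  0.128 ]
R [ 0.5813 -0.1853  0.128 ]
[ 0.58397173 -0.15285635  0.27493064] [-0.0047, 0.0089, 0.0076] [  -2.47173191   36.55635408 -182.930636  ]
```

drive_tool(slide=[[-3,36,0],[-3,36,-40],[-3,36,-80],[-3,36,-120],[-3,36,-150],[-3,36,-170],[-3,36,-180],[-3,36,-183],[-3,36,-183]], turn=[[-0.005,0.009,0.008],[-0.005,0.009,0.008],[-0.005,0.009,0.008],[-0.005,0.009,0.008],[-0.005,0.009,0.008],[-0.005,0.009,0.008],[-0.005,0.009,0.008],[-0.005,0.009,0.008],[-0.005,0.009,0.008]], gripper=[0.5,0.5,0.5,0.5,0.5,0.5,0.5,0.5,0.5])

```text
t: 6.85
eef_pos: [0.5814, -0.1163, 0.0925]
tool_rot: [0.685, 0.177, 0.684, -0.176]
contact_force: [-0.8, -0.1, 0.8]
gripper_width: 0.502
```

Run:
```python
from h import *
save("wrist","w6.png",scale=1.5)
```

```text
(no output)
```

View pics/w6.png

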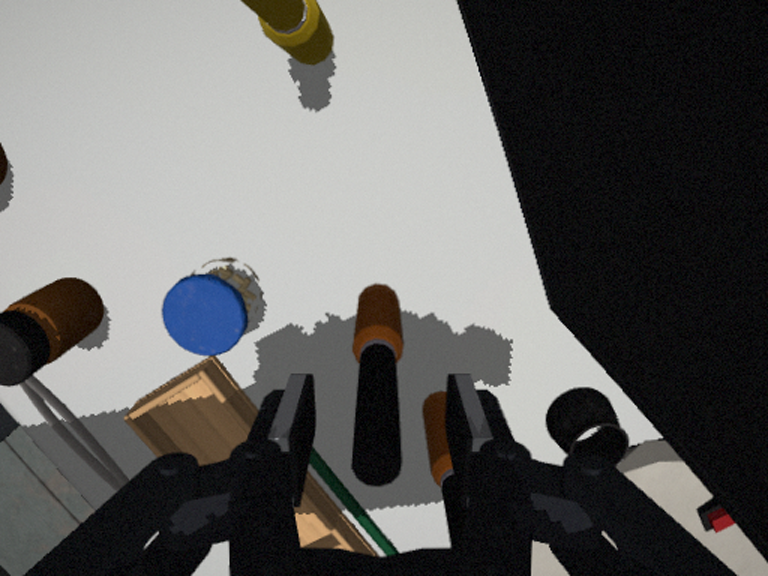

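drive_tool(slide=[[0,0,0],[0,0,0],[0,0,0],[0,0,0],[0,0,0]], turn=[[0,0,0],[0,0,0],[0,0,0],[0,0,0],[0,0,0]], gripper=[0.3,0.1,0.05,0.05,0.05], squeeze=40)

```text
t: 7.4
eef_pos: [0.5825, -0.1167, 0.0941]
tool_rot: [0.686, 0.177, 0.684, -0.176]
contact_force: [-1.2, 0.5, 7.0]
gripper_width: 0.155
```

drive_tool(slide=[[0,0,5],[0,0,25],[0,0,60],[0,0,100],[-1,20,130],[-2,50,130],[-3,90,130],[-3,90,130]], turn=[[0,0,0],[0,0,0],[0,0,0],[0,0,0],[0,0,0],[0,0,0],[0,0,0],[0,0,0]], gripper=[0.05,0.05,0.05,0.05,0.05,0.05,0.05,0.05])

```text
t: 8.2
eef_pos: [0.5797, -0.0197, 0.2239]
tool_rot: [0.686, 0.175, 0.685, -0.172]
contact_force: [0.3, 0.9, -1.1]
gripper_width: 0.153
```

Run:
```python
from h import *
import pickle
d=save("wrist","w7.png",scale=1.5);pickle.dump(d,open("w7.pkl","wb"))
d=save("scene","s7.png",crop=(130,100,330,250),scale=4);pickle.dump(d,open("s7.pkl","wb"))
```

```text
(no output)
```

View pics/s7.png

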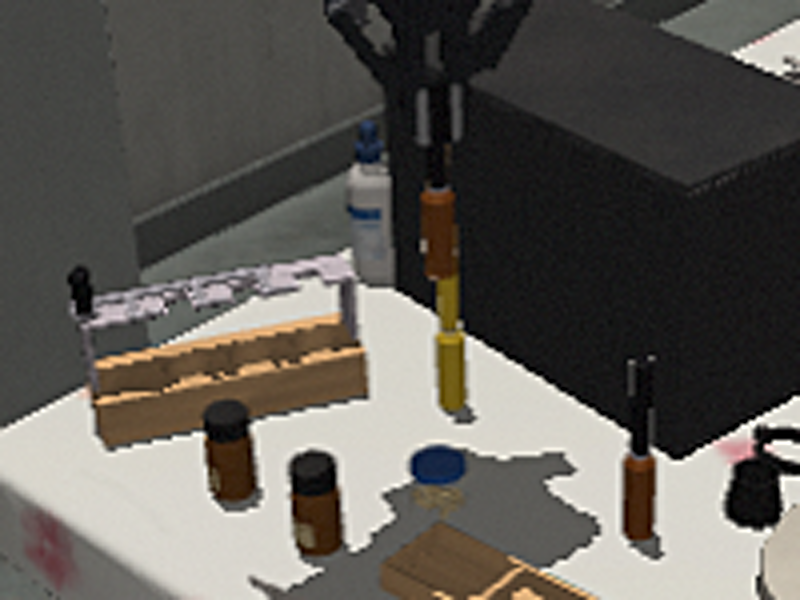

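View pics/w7.png

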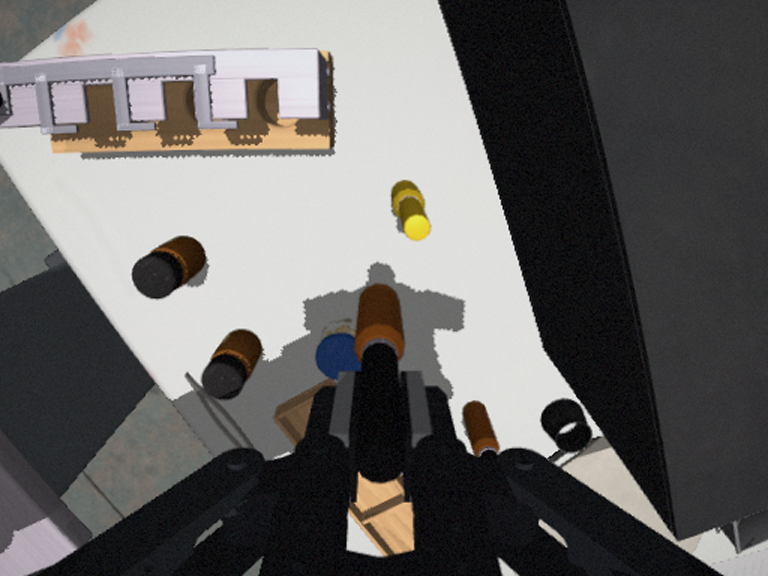

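```bash
cat > held.py <<'E'
from h import *
from scipy.optimize import least_squares
# silhouette-based: unknown (a: TCP-to-foot length, dy: offset in tool y, tilt about tool z) assuming z centred
def fit(dw,pw,ds,ps,p,R):
    M=R.as_matrix()
    th=np.linspace(0,2*np.pi,120)
    def rim(a,dy,s=0,r=10.5):
        L=np.column_stack([np.full(120,a-s),dy+r*np.cos(th),r*np.sin(th)]); return p+L@M.T
    def f(v):
        a,dy=v; X=rim(a*1e-3,dy*1e-3,0,.0105)
        w=proj(dw,X); s=proj(ds,X)
        return [w[:,1].min()-pw, s[:,1].max()-ps]
    r=least_squares(f,[92,0]); return r.x,r.fun
E
python3 - <<'E'
from held import *
import pickle
dw=pickle.load(open("w7.pkl","rb"));ds=pickle.load(open("s7.pkl","rb"))
im=dw["color"][:,:,::-1][180:330,200:310];cv2.imwrite("pics/w7c.png",cv2.resize(im,None,fx=5,fy=5,interpolation=cv2.INTER_CUBIC))
p,R=tool();print(p)
print(fit(dw,285/1.5-.3,ds,100+279/4-.4,p,R))
E
```

```text
[ 0.57936296 -0.02545315  0.22411493]
(array([92.67679373,  3.55912167]), array([1.13686838e-13, 0.00000000e+00]))
```

View pics/w7c.png

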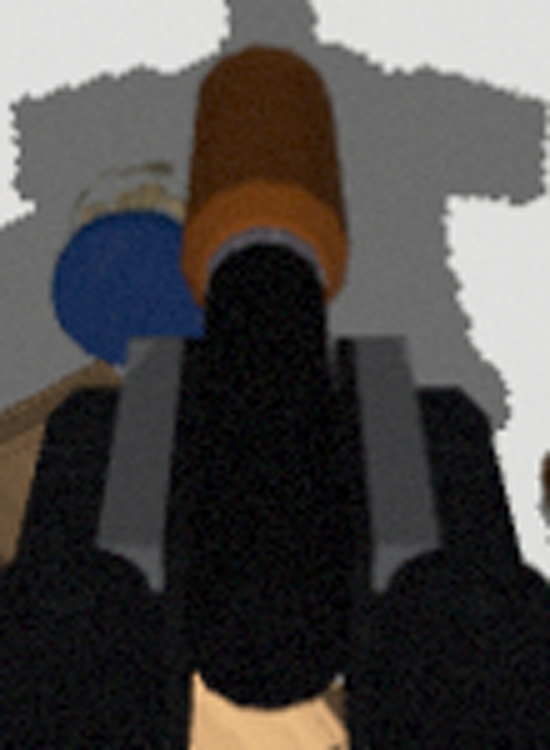

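Run:
```python
from h import *
from scipy.optimize import least_squares
dw=bot.read_camera("wrist");ds=bot.read_camera("scene");p,R=tool();M=R.as_matrix();print(p)
cv2.imwrite("pics/w8c.png",cv2.resize(dw["color"][:,:,::-1][180:330,200:310],None,fx=5,fy=5,interpolation=cv2.INTER_CUBIC))
c=proj(ds,p+M@[.09,0,0])[0].astype(int);print(c)
cv2.imwrite("pics/s8c.png",cv2.resize(ds["color"][:,:,::-1][c[1]-60:c[1]+30,c[0]-40:c[0]+40],None,fx=6,fy=6,interpolation=cv2.INTER_CUBIC))
th=np.linspace(0,2*np.pi,120)
for a in(90,92,94):
  for dy in(0,2,4):
    r=lambda s,rad:proj(dw,p+np.column_stack([np.full(120,a-s),dy+rad*np.cos(th),rad*np.sin(th)])/1e3@M.T)
    q=proj(ds,p+np.column_stack([np.full(120,a),dy+10.5*np.cos(th),10.5*np.sin(th)])/1e3@M.T)
    print(a,dy,"foot",r(0,10.5)[:,1].min().round(1),"captop",r(128,7)[:,1].max().round(1),"scene foot",q[:,1].max().round(1),q[:,0].mean().round(1))
```

```text
[ 0.57929329 -0.02784884  0.22418486]
[240 167]
90 0 foot 191.1 captop 334.1 scene foot 169.4 240.8
90 2 foot 188.5 captop 330.1 scene foot 169.0 240.6
90 4 foot 185.9 captop 326.1 scene foot 168.6 240.3
92 0 foot 190.2 captop 330.6 scene foot 170.1 240.8
92 2 foot 187.7 captop 326.7 scene foot 169.7 240.6
92 4 foot 185.1 captop 322.7 scene foot 169.3 240.4
94 0 foot 189.4 captop 327.2 scene foot 170.7 240.9
94 2 foot 186.8 captop 323.3 scene foot 170.4 240.6
94 4 foot 184.3 captop 319.4 scene foot 170.0 240.4
```

View pics/s8c.png

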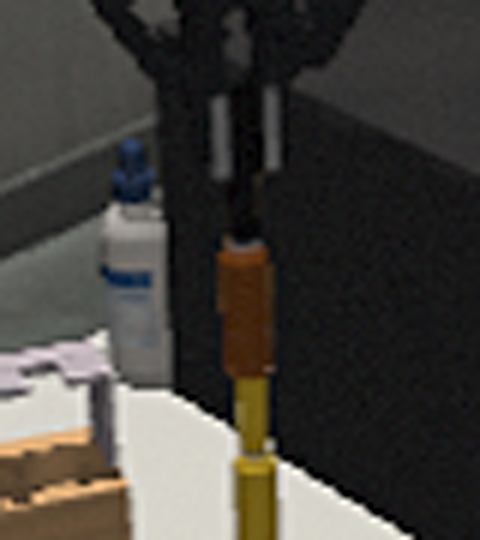

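View pics/w8c.png

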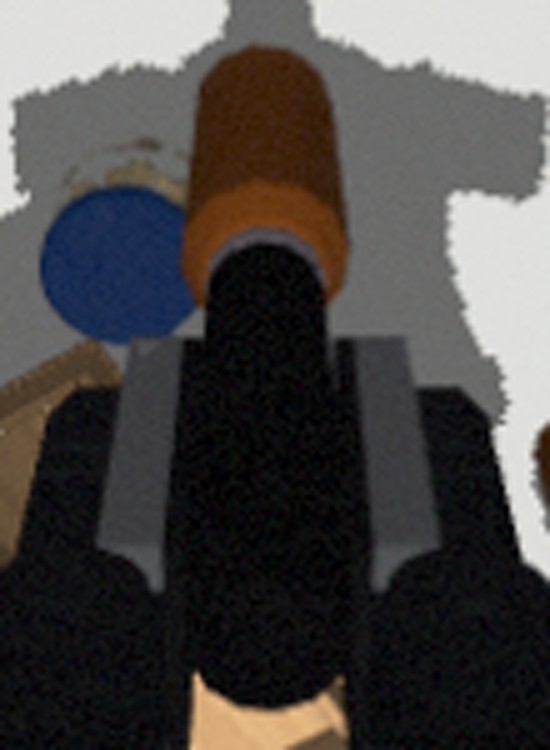

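```bash
cat > ins.py <<'E'
from h import *
O=np.array([.5161,.1305,0]);YAW=1.0648
xr=np.array([np.cos(YAW),np.sin(YAW),0]);yr=np.array([-np.sin(YAW),np.cos(YAW),0]);zr=np.array([0,0,1.])
th=np.linspace(0,2*np.pi,48,endpoint=False)
_P=np.vstack([np.column_stack([r*np.cos(th),r*np.sin(th),np.full(48,s)]) for s,r in [(s,10.5) for s in np.linspace(0,58,24)]+[(s,7) for s in np.linspace(58,128,24)]])
def clear(fx,fz,t):
    P=_P;c,sn=np.cos(t),np.sin(t)
    X=np.column_stack([fx+c*P[:,0]-sn*P[:,2],P[:,1],fz+sn*P[:,0]+c*P[:,2]]);x,y,z=X.T
    def box(lo,hi):
        d=np.maximum(np.array(lo)-X,X-np.array(hi)); o=np.linalg.norm(np.maximum(d,0),axis=1); return np.where(o>0,o,d.max(1))
    r=np.hypot(x,y); db=box((-30,-50,-50),(30,50,34))
    m=[np.where(z<34,np.where(r<16,np.minimum(16-r,z-6),db),np.where(r<16,np.hypot(16-r,z-34),db)).min()]
    for sy in(1,-1):
        lo,hi=sorted([sy*8.5,sy*23]); m.append(box((-12,lo,81),(24,hi,86)).min()); m.append(box((-17,lo,86),(24,hi,89)).min())
    m.append(box((8.5,-23,81),(24,23,89)).min()); return min(m)
def tcp(fx,fy,fz,deg,a,dy):
    t=np.radians(deg); ax=-np.sin(t)*xr+np.cos(t)*zr; b=np.cos(t)*xr+np.sin(t)*zr
    F=O+(fx*xr+fy*yr+fz*zr)/1e3
    jaw=-yr; M=np.column_stack([-ax,np.cross(jaw,-ax),jaw]); assert np.allclose(M[:,1],b)
    return F+(a*ax-dy*b)/1e3, Ro.from_matrix(M)
def plan(way,fy,a,dy):
    p,R=tool()
    for deg,fx,fz in way:
        P,Q=tcp(fx,fy,fz,deg,a,dy)
        print((deg,fx,fz),"clr",round(clear(fx,fz,np.radians(deg)),1),"slide",((P-p)*1e3).round(1).tolist(),"turn",(Q*R.inv()).as_rotvec().round(3).tolist())
WAY=[(38,-15,70),(38,0,50),(36,3,38),(33,3.5,30),(30,4,26),(26,4,23),(22,3.5,21),(18,3,19),(14,2.5,17),(10,2.5,15),(6,1.5,13),(3,.5,12),(0,0,11),(0,0,7)]
E
python3 -c "
from ins import *
print(tool()[0]); plan(WAY,-64,94,.5)"
```

```text
[ 0.57929329 -0.02784884  0.22418486]
(38, -15, 70) clr 1.8 slide [-42.7, 63.2, -80.4] turn [0.581, -0.318, 0.001]
(38, 0, 50) clr 2.0 slide [-35.5, 76.4, -100.4] turn [0.581, -0.318, 0.001]
(36, 3, 38) clr 4.3 slide [-32.7, 81.3, -110.4] turn [0.55, -0.301, 0.001]
(33, 3.5, 30) clr 3.8 slide [-30.5, 85.2, -115.6] turn [0.504, -0.276, 0.001]
(30, 4, 26) clr 2.9 slide [-28.3, 89.3, -117.0] turn [0.458, -0.251, 0.001]
(26, 4, 23) clr 2.6 slide [-25.5, 94.4, -116.9] turn [0.397, -0.217, 0.001]
(22, 3.5, 21) clr 2.8 slide [-22.8, 99.2, -116.2] turn [0.336, -0.183, 0.001]
(18, 3, 19) clr 1.7 slide [-20.1, 104.1, -115.9] turn [0.275, -0.149, 0.001]
(14, 2.5, 17) clr 1.5 slide [-17.3, 109.2, -116.1] turn [0.214, -0.115, 0.001]
(10, 2.5, 15) clr 1.5 slide [-14.2, 114.8, -116.7] turn [0.153, -0.081, 0.001]
(6, 1.5, 13) clr 1.5 slide [-11.5, 119.6, -117.8] turn [0.092, -0.047, 0.001]
(3, 0.5, 12) clr 1.5 slide [-9.6, 123.0, -118.3] turn [0.046, -0.022, 0.0]
(0, 0, 11) clr 1.5 slide [-7.5, 126.9, -119.2] turn [0.001, 0.003, 0.0]
(0, 0, 7) clr 1.0 slide [-7.5, 126.9, -123.2] turn [0.001, 0.003, 0.0]
```

drive_tool(slide=[[-30,5,0],[-55,10,0],[-55,20,0],[-55,30,-10],[-55,40,-30],[-55,41,-50],[-55,41,-65],[-55,41,-75],[-55,41,-75],[-55,41,-75]], turn=[[0,0,0],[0.1,-0.055,0],[0.22,-0.12,0],[0.34,-0.186,0],[0.46,-0.25,0],[0.56,-0.305,0],[0.581,-0.318,0.001],[0.581,-0.318,0.001],[0.581,-0.318,0.001],[0.581,-0.318,0.001]], gripper=[0.05,0.05,0.05,0.05,0.05,0.05,0.05,0.05,0.05,0.05])

```text
t: 9.4
eef_pos: [0.5246, 0.0119, 0.1494]
tool_rot: [0.705, 0.391, 0.589, 0.055]
contact_force: [-0.5, 0.8, -0.6]
gripper_width: 0.15
```

Run:
```python
from ins import *
print(tool()[0],bot.get_obs()["q"].round(2)); plan([(38,-40,75)]+[(38,-20,58)]+WAY[1:],-64,94,.5)
save("wrist","w9.png",scale=1.5)
save("scene","s9.png",crop=(130,100,330,250),scale=4)
```

```text
[0.52463888 0.01186773 0.14941997] [-0.14  0.38  0.44  2.21 -1.22  0.87  0.73]
(38, -40, 75) clr 16.8 slide [-0.2, 1.7, -0.7] turn [0.0, -0.0, 0.002]
(38, -20, 58) clr 10.9 slide [9.5, 19.2, -17.7] turn [0.0, -0.0, 0.002]
(38, 0, 50) clr 2.0 slide [19.2, 36.6, -25.7] turn [0.0, -0.0, 0.002]
(36, 3, 38) clr 4.3 slide [21.9, 41.6, -35.7] turn [-0.03, 0.017, 0.002]
(33, 3.5, 30) clr 3.8 slide [24.1, 45.5, -40.9] turn [-0.076, 0.042, 0.002]
(30, 4, 26) clr 2.9 slide [26.4, 49.6, -42.3] turn [-0.122, 0.067, 0.002]
(26, 4, 23) clr 2.6 slide [29.2, 54.7, -42.2] turn [-0.183, 0.101, 0.002]
(22, 3.5, 21) clr 2.8 slide [31.8, 59.5, -41.5] turn [-0.244, 0.135, 0.002]
(18, 3, 19) clr 1.7 slide [34.6, 64.4, -41.2] turn [-0.305, 0.169, 0.002]
(14, 2.5, 17) clr 1.5 slide [37.4, 69.5, -41.3] turn [-0.366, 0.203, 0.002]
(10, 2.5, 15) clr 1.5 slide [40.5, 75.1, -41.9] turn [-0.427, 0.237, 0.002]
(6, 1.5, 13) clr 1.5 slide [43.2, 79.9, -43.0] turn [-0.488, 0.271, 0.002]
(3, 0.5, 12) clr 1.5 slide [45.1, 83.3, -43.6] turn [-0.534, 0.296, 0.002]
(0, 0, 11) clr 1.5 slide [47.2, 87.2, -44.4] turn [-0.58, 0.322, 0.002]
(0, 0, 7) clr 1.0 slide [47.2, 87.2, -48.4] turn [-0.58, 0.322, 0.002]
```

View pics/s9.png

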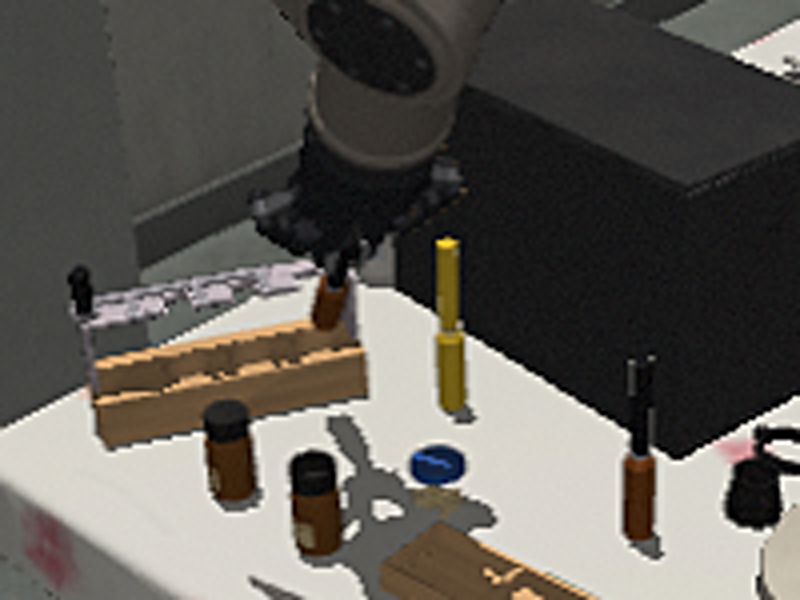

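View pics/w9.png

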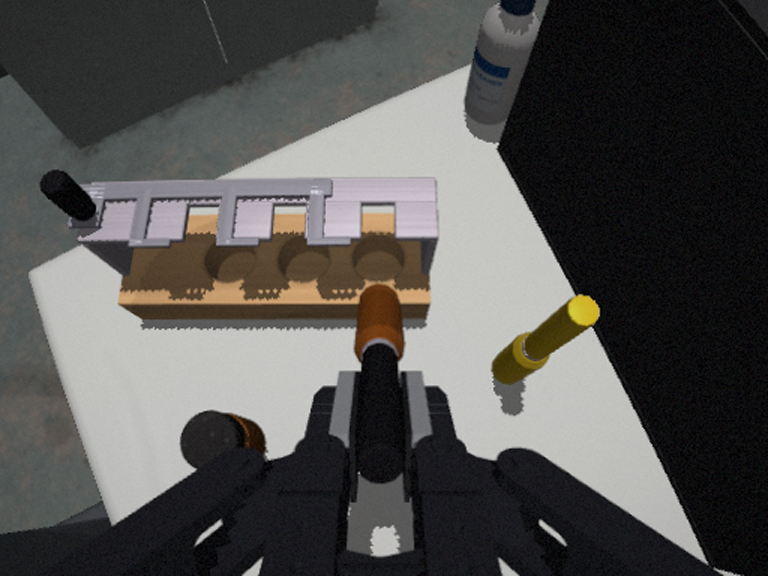

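drive_tool(slide=[[9.5,19,-17.7],[14,28,-22],[19,36.6,-26],[21,39.5,-31],[22,41.6,-35.7],[23,43.5,-38.5],[24.1,45.5,-41],[26.4,49.6,-42.3],[26.4,49.6,-42.3]], turn=[[0,0,0.002],[0,0,0.002],[0,0,0.002],[-0.015,0.008,0.002],[-0.03,0.017,0.002],[-0.053,0.03,0.002],[-0.076,0.042,0.002],[-0.122,0.067,0.002],[-0.122,0.067,0.002]], gripper=[0.05,0.05,0.05,0.05,0.05,0.05,0.05,0.05,0.05])

```text
t: 10.4
eef_pos: [0.5524, 0.064, 0.1086]
tool_rot: [0.708, 0.346, 0.615, 0.008]
contact_force: [0.4, 0.6, -0.4]
gripper_width: 0.151
```

Run:
```python
from ins import *
print(tool()[0]); plan(WAY[4:],-64,94,.5)
save("wrist","w10.png",scale=1.5)
save("scene","s10.png",crop=(130,100,330,250),scale=4)
```

```text
[0.55241011 0.06395908 0.10863477]
(30, 4, 26) clr 2.9 slide [-1.4, -2.5, -1.5] turn [0.0, 0.003, -0.005]
(26, 4, 23) clr 2.6 slide [1.4, 2.6, -1.4] turn [-0.061, 0.037, -0.005]
(22, 3.5, 21) clr 2.8 slide [4.1, 7.4, -0.7] turn [-0.122, 0.071, -0.005]
(18, 3, 19) clr 1.7 slide [6.8, 12.3, -0.4] turn [-0.183, 0.105, -0.005]
(14, 2.5, 17) clr 1.5 slide [9.6, 17.4, -0.5] turn [-0.244, 0.138, -0.005]
(10, 2.5, 15) clr 1.5 slide [12.7, 23.0, -1.1] turn [-0.305, 0.172, -0.005]
(6, 1.5, 13) clr 1.5 slide [15.4, 27.8, -2.2] turn [-0.366, 0.206, -0.005]
(3, 0.5, 12) clr 1.5 slide [17.3, 31.2, -2.8] turn [-0.412, 0.231, -0.006]
(0, 0, 11) clr 1.5 slide [19.4, 35.1, -3.6] turn [-0.458, 0.256, -0.006]
(0, 0, 7) clr 1.0 slide [19.4, 35.1, -7.6] turn [-0.458, 0.256, -0.006]
```

View pics/w10.png

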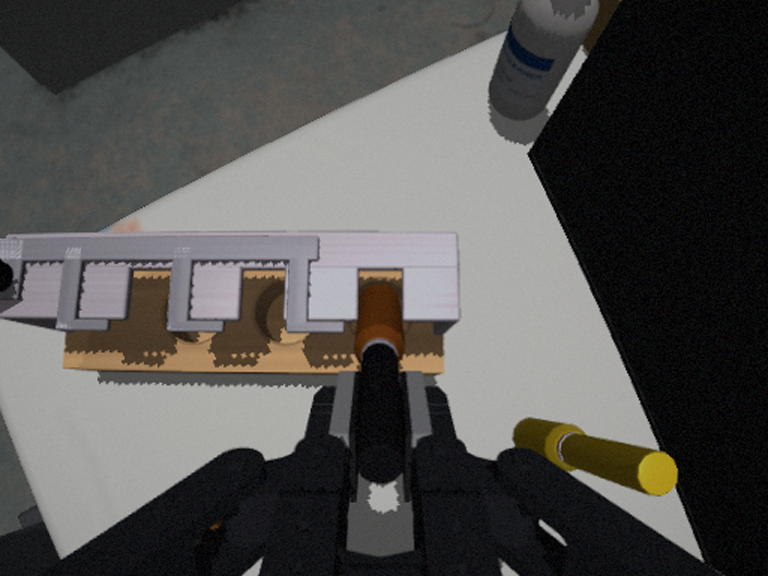

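View pics/s10.png

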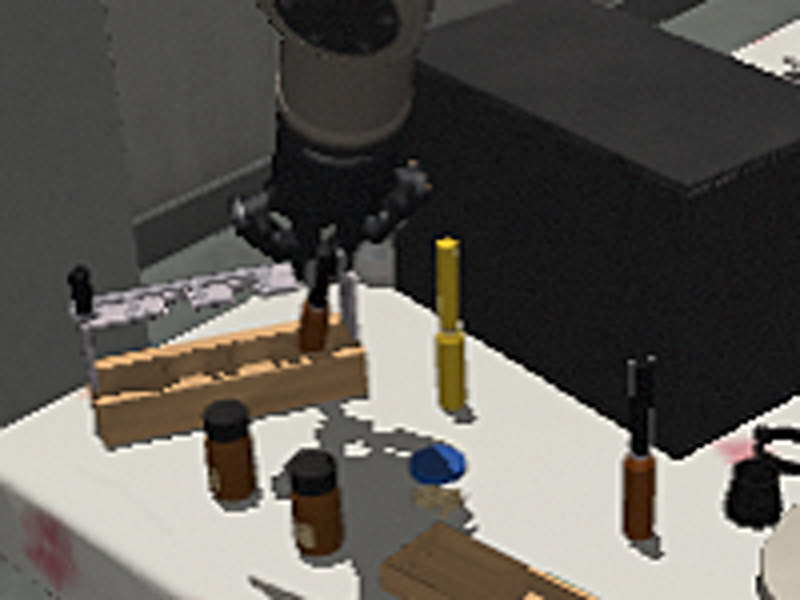

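drive_tool(slide=[[-1.4,-2.5,-1.5],[0,0,-1.5],[1.4,2.6,-1.4],[2.7,5,-1],[4.1,7.4,-0.7],[5.4,9.8,-0.5],[6.8,12.3,-0.4],[6.8,12.3,-0.4],[6.8,12.3,-0.4]], turn=[[0,0.003,-0.005],[-0.03,0.02,-0.005],[-0.061,0.037,-0.005],[-0.09,0.054,-0.005],[-0.122,0.071,-0.005],[-0.152,0.088,-0.005],[-0.183,0.105,-0.005],[-0.183,0.105,-0.005],[-0.183,0.105,-0.005]], gripper=[0.05,0.05,0.05,0.05,0.05,0.05,0.05,0.05,0.05])

```text
t: 11.4
eef_pos: [0.5579, 0.0741, 0.1074]
tool_rot: [0.703, 0.283, 0.648, -0.068]
contact_force: [-0.4, -0.7, 0.2]
gripper_width: 0.146
```

Run:
```python
from ins import *
print(tool()[0]); plan(WAY[7:],-64,94,.5)
save("wrist","w11.png",scale=1.5)
```

```text
[0.55785837 0.07414136 0.10739896]
(18, 3, 19) clr 1.7 slide [1.4, 2.1, 0.8] turn [-0.001, -0.001, 0.003]
(14, 2.5, 17) clr 1.5 slide [4.2, 7.2, 0.7] turn [-0.062, 0.033, 0.003]
(10, 2.5, 15) clr 1.5 slide [7.3, 12.8, 0.1] turn [-0.123, 0.067, 0.003]
(6, 1.5, 13) clr 1.5 slide [9.9, 17.6, -1.0] turn [-0.184, 0.101, 0.003]
(3, 0.5, 12) clr 1.5 slide [11.8, 21.0, -1.6] turn [-0.23, 0.126, 0.003]
(0, 0, 11) clr 1.5 slide [14.0, 24.9, -2.4] turn [-0.276, 0.152, 0.003]
(0, 0, 7) clr 1.0 slide [14.0, 24.9, -6.4] turn [-0.276, 0.152, 0.003]
```

View pics/w11.png

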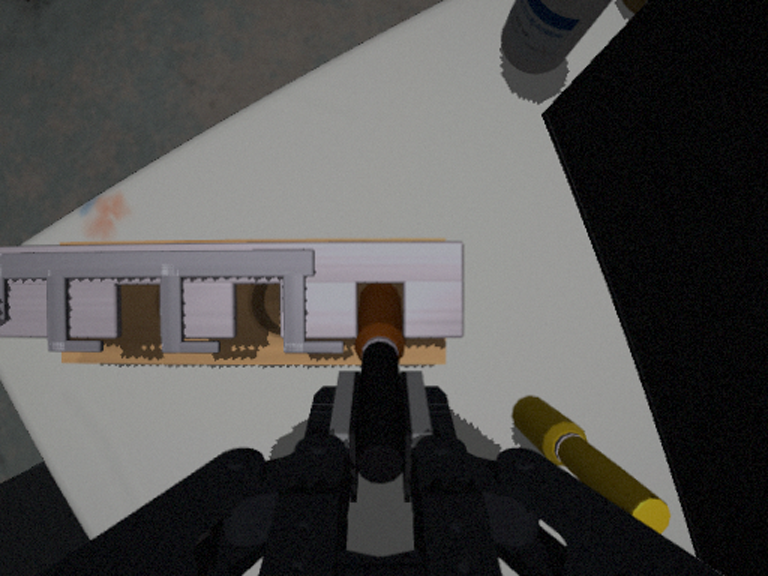

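drive_tool(slide=[[2.8,4.6,0.8],[4.2,7.2,0.7],[5.7,10,0.4],[7.3,12.8,0.1],[8.6,15.2,-0.5],[9.9,17.6,-1],[11.8,21,-1.6],[13,23,-2],[14,24.9,-2.4],[14,24.9,-2.4]], turn=[[-0.03,0.016,0.003],[-0.062,0.033,0.003],[-0.092,0.05,0.003],[-0.123,0.067,0.003],[-0.153,0.084,0.003],[-0.184,0.101,0.003],[-0.23,0.126,0.003],[-0.253,0.139,0.003],[-0.276,0.152,0.003],[-0.276,0.152,0.003]], gripper=[0.05,0.05,0.05,0.05,0.05,0.05,0.05,0.05,0.05,0.05])

```text
t: 12.45
eef_pos: [0.5718, 0.0994, 0.1045]
tool_rot: [0.684, 0.177, 0.685, -0.177]
contact_force: [-0.1, 0.2, -0.6]
gripper_width: 0.153
```

Run:
```python
from ins import *
print(tool()[0]); plan(WAY[-2:],-64,94,.5)
save("wrist","w12.png",scale=1.5)
save("scene","s12.png",crop=(130,100,330,250),scale=4)
```

```text
[0.57183056 0.09937886 0.10454691]
(0, 0, 11) clr 1.5 slide [0.0, -0.3, 0.5] turn [0.001, -0.001, -0.0]
(0, 0, 7) clr 1.0 slide [0.0, -0.3, -3.5] turn [0.001, -0.001, -0.0]
```

View pics/w12.png

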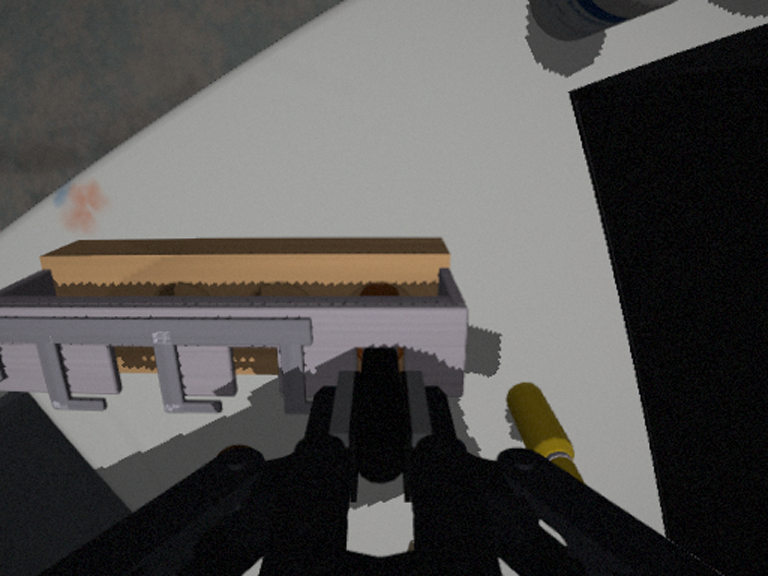

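View pics/s12.png

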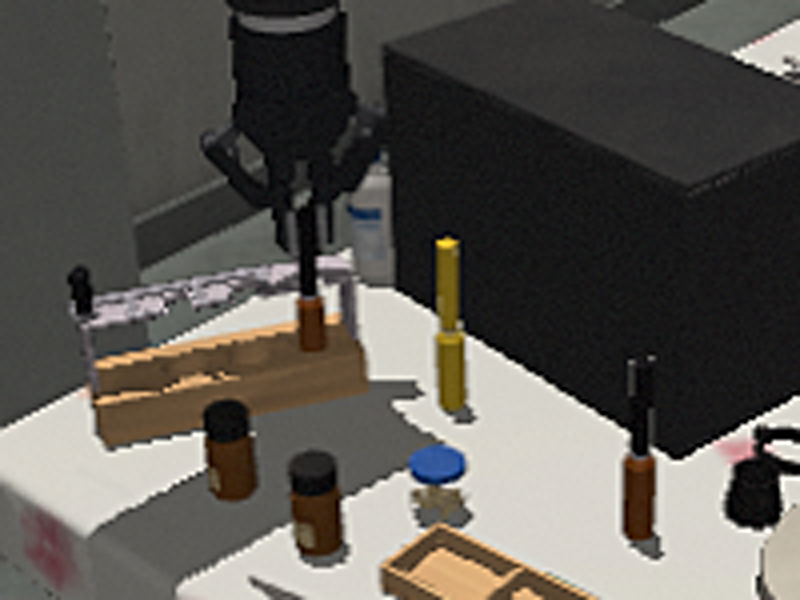

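drive_tool(slide=[[0,-0.3,-1.5],[0,-0.3,-3],[0,-0.3,-4],[0,-0.3,-5],[0,-0.3,-5]], turn=[[0,0,0],[0,0,0],[0,0,0],[0,0,0],[0,0,0]], gripper=[0.05,0.05,0.05,0.05,0.05])

```text
t: 13.05
eef_pos: [0.5717, 0.0977, 0.1001]
tool_rot: [0.684, 0.178, 0.685, -0.177]
contact_force: [-0.9, -0.4, 3.7]
gripper_width: 0.148
```

drive_tool(slide=[[0,0,0],[0,0,0],[0,0,0],[0,0,10],[0,0,30],[0,0,60],[0,0,100],[0,0,120]], turn=[[0,0,0],[0,0,0],[0,0,0],[0,0,0],[0,0,0],[0,0,0],[0,0,0],[0,0,0]], gripper=[0.25,0.38,0.38,0.38,0.38,0.4,0.5,0.5])

```text
t: 13.85
eef_pos: [0.573, 0.0973, 0.2238]
tool_rot: [0.686, 0.179, 0.683, -0.177]
contact_force: [-0.4, -0.3, -0.9]
gripper_width: 0.499
```

Run:
```python
from ins import *
import pickle
print(tool()[0])
d=save("wrist","w13.png",scale=1.5);pickle.dump(d,open("w13.pkl","wb"))
save("scene","s13.png",crop=(130,100,330,250),scale=4)
c=proj(d,O+(-64*yr+134*zr)/1e3);print("expected cap top",c*1.5)
```

```text
[0.57301881 0.09730546 0.22375471]
expected cap top [[375.86528869 300.32680603]]
```

View pics/w13.png

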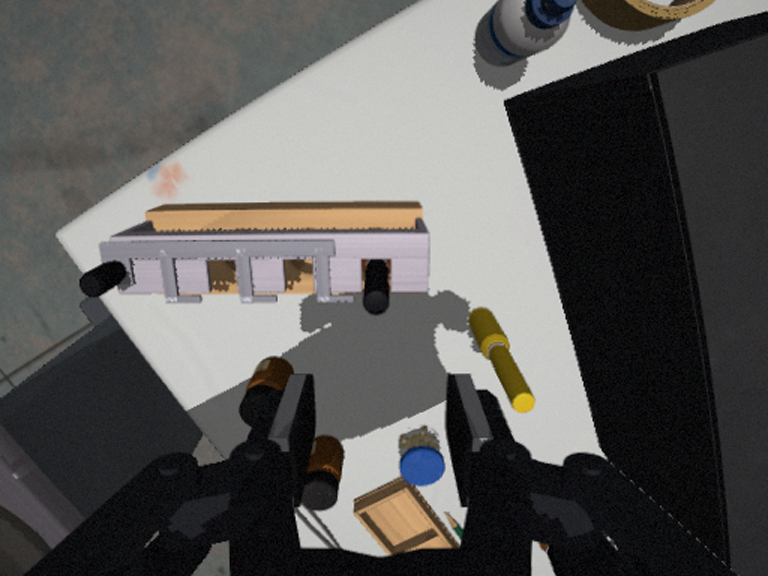

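View pics/s13.png

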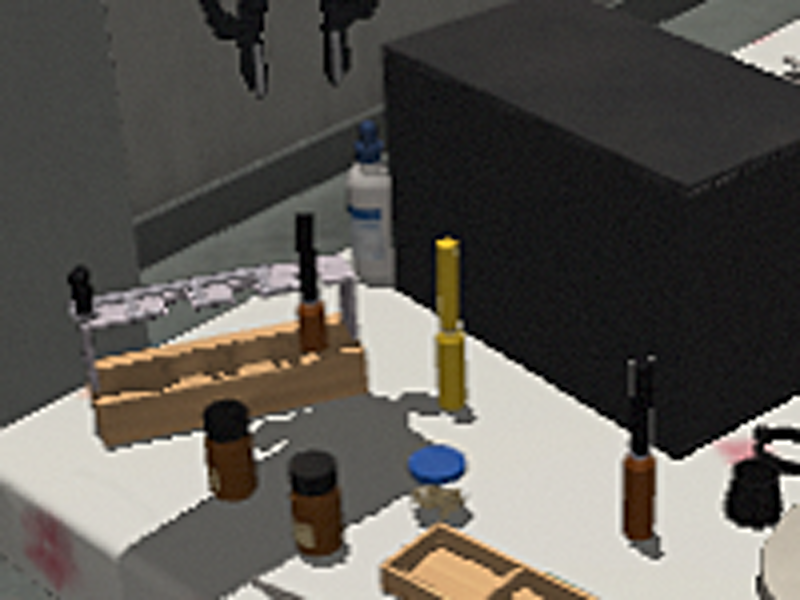

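drive_tool(slide=[[0,-40,10],[0,-85,10],[0,-130,10],[0,-175,10],[2,-220,10],[6,-255,10],[8,-280,10],[8,-284,10],[8,-284,10],[8,-284,10]], turn=[[0,0,0],[0,0,0],[0,0,0],[0,0,0],[0,0,0],[0,0,0],[0,0,0],[0,0,0],[0,0,0],[0,0,0]], gripper=[0.5,0.5,0.5,0.5,0.5,0.5,0.5,0.5,0.5,0.5])

```text
t: 14.95
eef_pos: [0.5817, -0.1848, 0.2333]
tool_rot: [0.686, 0.179, 0.683, -0.176]
contact_force: [1.0, -0.1, -0.2]
gripper_width: 0.5
```

Run:
```python
from ins import *
import pickle
p,R=tool();print(p,turn_to(-yr)[0],(np.array([.581,-.1865,.092])-p)*1e3)
d=save("wrist","w14.png",scale=1.5);pickle.dump(d,open("w14.pkl","wb"))
print(proj(d,[.581,-.1865,.128])*1.5)
```

```text
[ 0.58173966 -0.1847587   0.23327969] [-0.0035, 0.0046, 0.0004] [  -0.73966399   -1.74129856 -141.27968684]
[[380.00982137 296.81591375]]
```

View pics/w14.png

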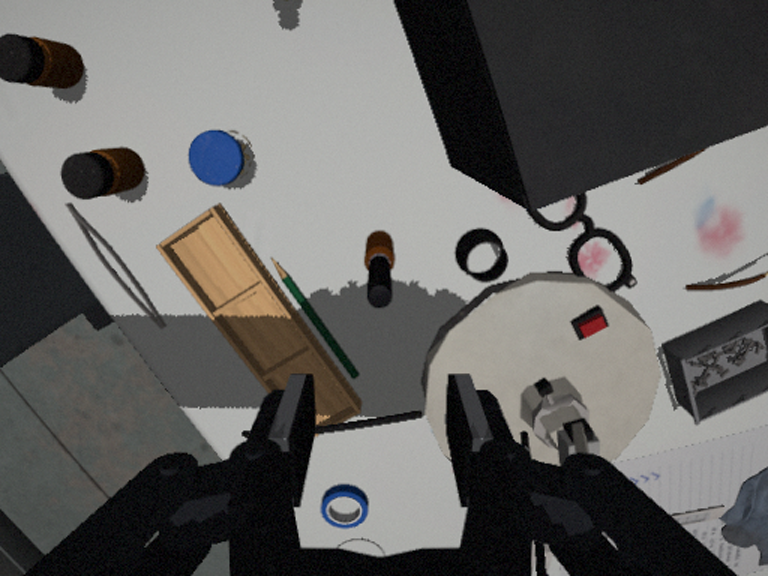

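drive_tool(slide=[[-0.5,-1,-30],[-0.5,-1,-70],[-0.5,-1,-105],[-0.5,-1,-128],[-0.5,-1,-138],[-0.5,-1,-141],[-0.5,-1,-141],[-0.5,-1,-141]], turn=[[-0.004,0.005,0],[-0.004,0.005,0],[-0.004,0.005,0],[-0.004,0.005,0],[-0.004,0.005,0],[-0.004,0.005,0],[-0.004,0.005,0],[-0.004,0.005,0]], gripper=[0.5,0.5,0.5,0.5,0.5,0.5,0.5,0.5])

```text
t: 15.8
eef_pos: [0.5824, -0.1856, 0.0937]
tool_rot: [0.685, 0.177, 0.684, -0.177]
contact_force: [-0.4, -0.7, 0.2]
gripper_width: 0.495
```

drive_tool(slide=[[0,0,0],[0,0,0],[0,0,0],[0,0,0],[0,0,0]], turn=[[0,0,0],[0,0,0],[0,0,0],[0,0,0],[0,0,0]], gripper=[0.3,0.1,0.05,0.05,0.05], squeeze=40)

```text
t: 16.3
eef_pos: [0.5828, -0.1858, 0.0948]
tool_rot: [0.686, 0.177, 0.683, -0.177]
contact_force: [-1.7, 1.2, 6.5]
gripper_width: 0.154
```

drive_tool(slide=[[0,0,5],[0,0,25],[0,0,60],[0,0,100],[-10,30,130],[-20,70,130],[-40,110,130],[-55,150,130],[-55,160,130],[-55,160,130]], turn=[[0,0,0],[0,0,0],[0,0,0],[0,0,0],[0,0,0],[0,0,0],[0,0,0],[0,0,0],[0,0,0],[0,0,0]], gripper=[0.05,0.05,0.05,0.05,0.05,0.05,0.05,0.05,0.05,0.05])

```text
t: 17.3
eef_pos: [0.5279, -0.0234, 0.2249]
tool_rot: [0.686, 0.176, 0.684, -0.175]
contact_force: [0.4, -0.0, -1.1]
gripper_width: 0.15
```

Run:
```python
from ins import *
p,R=tool();print(p)
W=[(38,-40,90),(38,-40,75),(38,-20,58)]+WAY[1:5]
print("w2");plan(W,28,94,.5)
d=save("wrist","w15.png",scale=1.5)
save("scene","s15.png",crop=(130,100,330,250),scale=4)
```

```text
[ 0.52790389 -0.02342826  0.22493677]
w2
(38, -40, 90) clr 17.4 slide [-83.9, 81.5, -61.2] turn [0.58, -0.317, -0.004]
(38, -40, 75) clr 16.8 slide [-83.9, 81.5, -76.2] turn [0.58, -0.317, -0.004]
(38, -20, 58) clr 10.9 slide [-74.2, 99.0, -93.2] turn [0.58, -0.317, -0.004]
(38, 0, 50) clr 2.0 slide [-64.5, 116.5, -101.2] turn [0.58, -0.317, -0.004]
(36, 3, 38) clr 4.3 slide [-61.8, 121.4, -111.2] turn [0.55, -0.3, -0.004]
(33, 3.5, 30) clr 3.8 slide [-59.6, 125.4, -116.4] turn [0.504, -0.274, -0.004]
(30, 4, 26) clr 2.9 slide [-57.3, 129.5, -117.8] turn [0.458, -0.249, -0.004]
```

View pics/w15.png

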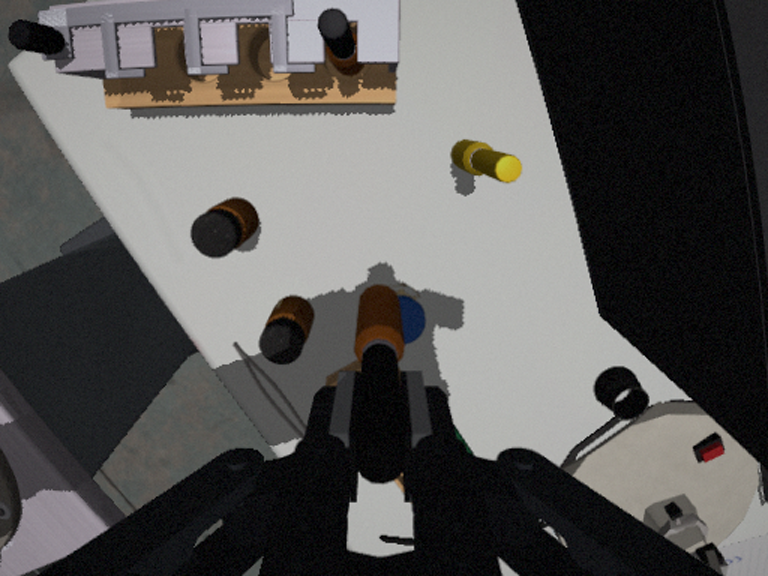

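Run:
```python
from ins import *
p,R=tool();print(p)
plan([(30,-45,75),(30,-25,58),(30,-8,46),(30,-3,40),(30,0,35),(30,3,30),(30,4,26)],-18,94.5,.5)
```

```text
[ 0.52825729 -0.026923    0.22520557]
(30, -45, 75) clr 20.9 slide [-41.3, 67.6, -68.6] turn [0.459, -0.25, 0.001]
(30, -25, 58) clr 12.1 slide [-31.6, 85.1, -85.6] turn [0.459, -0.25, 0.001]
(30, -8, 46) clr 4.6 slide [-23.4, 100.0, -97.6] turn [0.459, -0.25, 0.001]
(30, -3, 40) clr 3.5 slide [-21.0, 104.4, -103.6] turn [0.459, -0.25, 0.001]
(30, 0, 35) clr 3.2 slide [-19.5, 107.0, -108.6] turn [0.459, -0.25, 0.001]
(30, 3, 30) clr 3.2 slide [-18.1, 109.6, -113.6] turn [0.459, -0.25, 0.001]
(30, 4, 26) clr 2.9 slide [-17.6, 110.5, -117.6] turn [0.459, -0.25, 0.001]
```

drive_tool(slide=[[-20,20,0],[-35,40,-10],[-41,55,-25],[-41,67,-45],[-41,67.6,-60],[-41,67.6,-68],[-41,67.6,-68.6],[-41,67.6,-68.6]], turn=[[0.1,-0.055,0],[0.2,-0.11,0],[0.3,-0.164,0],[0.4,-0.218,0],[0.459,-0.25,0.001],[0.459,-0.25,0.001],[0.459,-0.25,0.001],[0.459,-0.25,0.001]], gripper=[0.05,0.05,0.05,0.05,0.05,0.05,0.05,0.05])

```text
t: 18.2
eef_pos: [0.488, 0.0388, 0.1567]
tool_rot: [0.708, 0.349, 0.615, 0.005]
contact_force: [-0.3, -0.3, 0.1]
gripper_width: 0.149
```

Run:
```python
from ins import *
p,R=tool();print(p,bot.get_obs()["q"].round(2))
plan([(30,-45,75),(30,-25,58),(30,-8,46),(30,-3,40),(30,0,35),(30,3,30),(30,4,26)],-18,94.5,.5)
d=save("wrist","w16.png",scale=1.5)
save("scene","s16.png",crop=(130,100,330,250),scale=4)
```

```text
[0.48804404 0.03881266 0.15674435] [-0.51  0.29  0.72  2.28 -1.09  0.79  0.52]
(30, -45, 75) clr 20.9 slide [-1.1, 1.9, -0.2] turn [0.001, 0.001, 0.003]
(30, -25, 58) clr 12.1 slide [8.6, 19.4, -17.2] turn [0.001, 0.001, 0.003]
(30, -8, 46) clr 4.6 slide [16.8, 34.3, -29.2] turn [0.001, 0.001, 0.003]
(30, -3, 40) clr 3.5 slide [19.2, 38.6, -35.2] turn [0.001, 0.001, 0.003]
(30, 0, 35) clr 3.2 slide [20.7, 41.3, -40.2] turn [0.001, 0.001, 0.003]
(30, 3, 30) clr 3.2 slide [22.1, 43.9, -45.2] turn [0.001, 0.001, 0.003]
(30, 4, 26) clr 2.9 slide [22.6, 44.8, -49.2] turn [0.001, 0.001, 0.003]
```

View pics/w16.png

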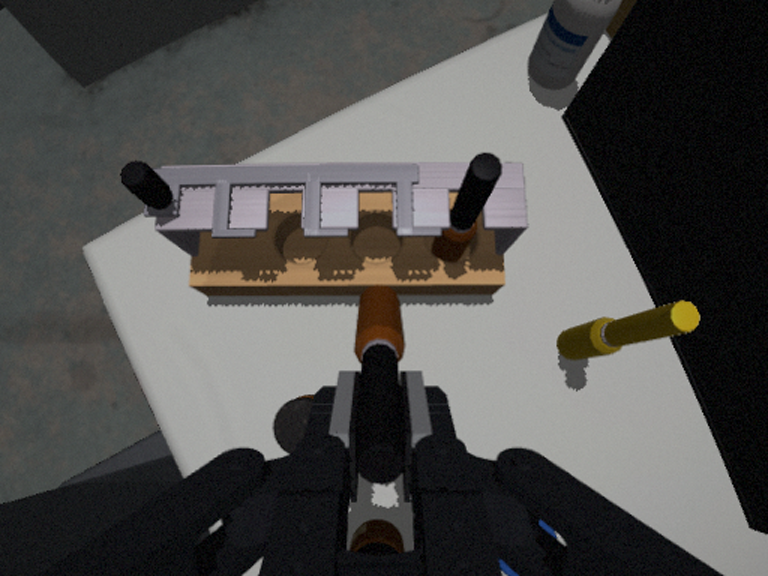

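View pics/s16.png

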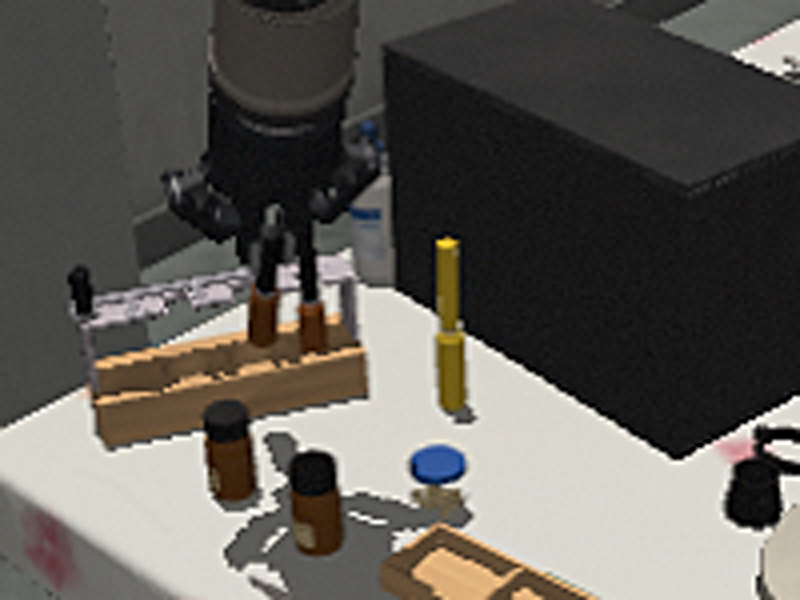

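drive_tool(slide=[[4,10,-9],[8.6,19.4,-17.2],[13,27,-23],[16.8,34.3,-29.2],[19.2,38.6,-35.2],[20.7,41.3,-40.2],[22,43.9,-45.2],[22.6,44.8,-49.2],[22.6,44.8,-49.2]], turn=[[0,0,0.002],[0,0,0.002],[0.001,0.001,0.003],[0.001,0.001,0.003],[0.001,0.001,0.003],[0.001,0.001,0.003],[0.001,0.001,0.003],[0.001,0.001,0.003],[0.001,0.001,0.003]], gripper=[0.05,0.05,0.05,0.05,0.05,0.05,0.05,0.05,0.05])

```text
t: 19.2
eef_pos: [0.5106, 0.0847, 0.1076]
tool_rot: [0.707, 0.348, 0.616, 0.007]
contact_force: [0.6, 0.7, -0.0]
gripper_width: 0.156
```

Run:
```python
from ins import *
print(tool()[0],bot.get_obs()["q"].round(2)); plan(WAY[4:],-18,94.5,.5)
save("wrist","w17.png",scale=1.5)
```

```text
[0.51055243 0.08466525 0.10756512] [-0.51  0.41  0.6   2.28 -1.3   0.72  0.63]
(30, 4, 26) clr 2.9 slide [0.1, -1.1, 0.0] turn [0.0, -0.0, -0.002]
(26, 4, 23) clr 2.6 slide [2.9, 4.0, 0.2] turn [-0.061, 0.034, -0.002]
(22, 3.5, 21) clr 2.8 slide [5.6, 8.8, 0.9] turn [-0.122, 0.067, -0.002]
(18, 3, 19) clr 1.7 slide [8.4, 13.8, 1.2] turn [-0.183, 0.101, -0.002]
(14, 2.5, 17) clr 1.5 slide [11.2, 18.9, 1.0] turn [-0.244, 0.135, -0.002]
(10, 2.5, 15) clr 1.5 slide [14.3, 24.5, 0.4] turn [-0.305, 0.169, -0.002]
(6, 1.5, 13) clr 1.5 slide [17.0, 29.3, -0.6] turn [-0.367, 0.203, -0.002]
(3, 0.5, 12) clr 1.5 slide [18.9, 32.8, -1.2] turn [-0.412, 0.228, -0.002]
(0, 0, 11) clr 1.5 slide [21.0, 36.7, -2.1] turn [-0.458, 0.253, -0.002]
(0, 0, 7) clr 1.0 slide [21.0, 36.7, -6.1] turn [-0.458, 0.253, -0.002]
```

View pics/w17.png

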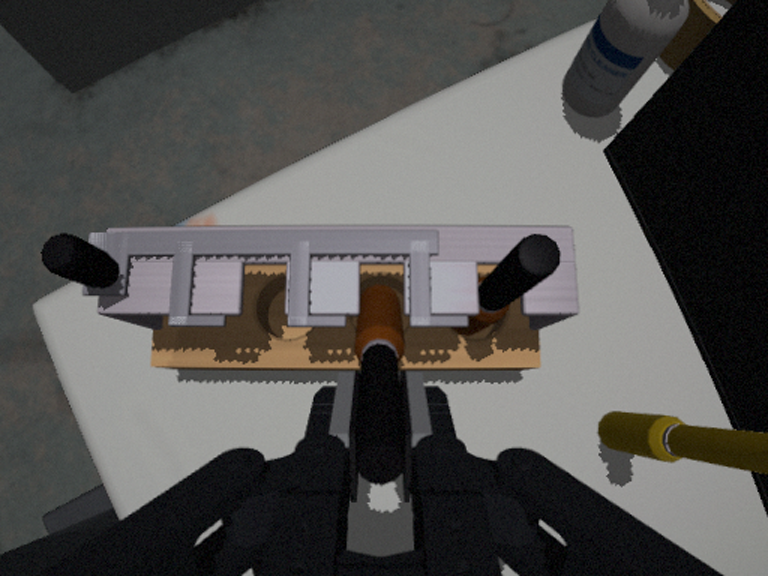

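drive_tool(slide=[[1.5,1.5,0.1],[2.9,4,0.2],[4.2,6.4,0.5],[5.6,8.8,0.9],[7,11.3,1],[8.4,13.8,1.2],[9.8,16.3,1.1],[11.2,18.9,1],[12.7,21.7,0.7],[14.3,24.5,0.4]], turn=[[-0.03,0.017,-0.002],[-0.061,0.034,-0.002],[-0.09,0.05,-0.002],[-0.122,0.067,-0.002],[-0.152,0.084,-0.002],[-0.183,0.101,-0.002],[-0.213,0.118,-0.002],[-0.244,0.135,-0.002],[-0.274,0.152,-0.002],[-0.305,0.169,-0.002]], gripper=[0.05,0.05,0.05,0.05,0.05,0.05,0.05,0.05,0.05,0.05])

```text
t: 20.25
eef_pos: [0.5251, 0.1089, 0.1086]
tool_rot: [0.697, 0.236, 0.666, -0.117]
contact_force: [0.3, -0.1, -0.8]
gripper_width: 0.147
```

Run:
```python
from ins import *
print(tool()[0],bot.get_obs()["q"].round(2)); plan(WAY[9:],-18,94.5,.5)
```

```text
[0.52505313 0.10889017 0.10862989] [-0.9   0.5   0.84  2.12 -0.8   0.73 -0.02]
(10, 2.5, 15) clr 1.5 slide [-0.2, 0.3, -0.7] turn [0.0, -0.0, 0.001]
(6, 1.5, 13) clr 1.5 slide [2.5, 5.1, -1.7] turn [-0.061, 0.034, 0.001]
(3, 0.5, 12) clr 1.5 slide [4.4, 8.6, -2.3] turn [-0.106, 0.059, 0.001]
(0, 0, 11) clr 1.5 slide [6.5, 12.4, -3.1] turn [-0.152, 0.085, 0.001]
(0, 0, 7) clr 1.0 slide [6.5, 12.4, -7.1] turn [-0.152, 0.085, 0.001]
```

drive_tool(slide=[[1.2,2.7,-1.2],[2.5,5.1,-1.7],[3.5,6.9,-2],[4.4,8.6,-2.3],[5.5,10.5,-2.7],[6.5,12.4,-3.1],[6.5,12.4,-5],[6.5,12.4,-7.1],[6.5,12.4,-8.5],[6.5,12.4,-8.5]], turn=[[-0.03,0.017,0.001],[-0.061,0.034,0.001],[-0.083,0.046,0.001],[-0.106,0.059,0.001],[-0.129,0.072,0.001],[-0.152,0.085,0.001],[-0.152,0.085,0.001],[-0.152,0.085,0.001],[-0.152,0.085,0.001],[-0.152,0.085,0.001]], gripper=[0.05,0.05,0.05,0.05,0.05,0.05,0.05,0.05,0.05,0.05])

```text
t: 21.25
eef_pos: [0.5318, 0.1209, 0.1008]
tool_rot: [0.684, 0.178, 0.685, -0.177]
contact_force: [-1.2, 0.8, 6.4]
gripper_width: 0.149
```

Run:
```python
from ins import *
print(tool()[0]); plan(WAY[-1:],-18,94.5,.5)
save("wrist","w18.png",scale=1.5)
```

```text
[0.5317865  0.12086347 0.10077116]
(0, 0, 7) clr 1.0 slide [-0.2, 0.5, 0.7] turn [-0.001, 0.0, 0.001]
```

View pics/w18.png

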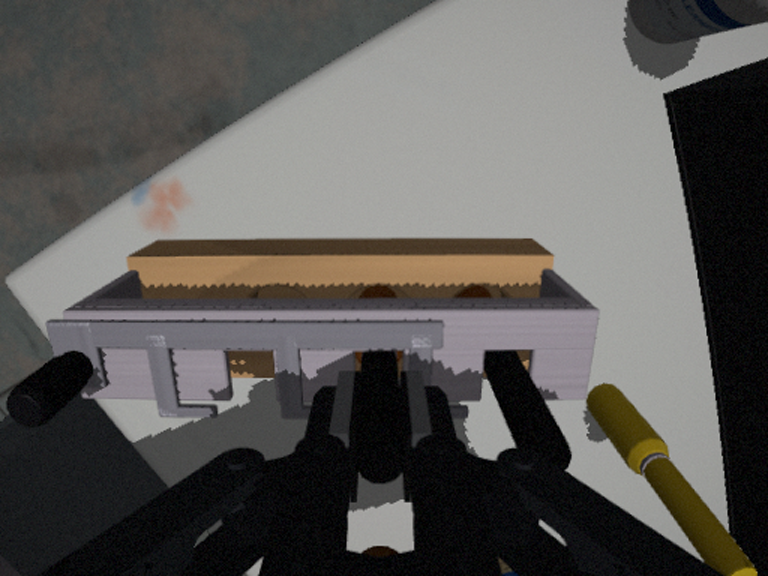

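drive_tool(slide=[[0,0,0],[0,0,0],[0,0,0],[0,0,10],[0,0,25],[0,0,45],[0,0,80],[0,0,110]], turn=[[0,0,0],[0,0,0],[0,0,0],[0,0,0],[0,0,0],[0,0,0],[0,0,0],[0,0,0]], gripper=[0.22,0.3,0.3,0.3,0.3,0.3,0.3,0.4])

```text
t: 22.1
eef_pos: [0.532, 0.1204, 0.2132]
tool_rot: [0.685, 0.178, 0.684, -0.177]
contact_force: [-0.0, -0.2, -0.4]
gripper_width: 0.399
```

Run:
```python
from ins import *
p,R=tool();print(p,turn_to(-yr)[0])
d=save("wrist","w19.png",scale=1.5)
for y in(-64,-18): print(proj(d,O+(y*yr+134*zr)/1e3)*1.5)
k=O+(91*yr+3.2*xr+98*zr)/1e3; print((k-p)*1e3)
save("scene","s19.png",crop=(130,100,330,250),scale=4)
```

```text
[0.53199275 0.1204069  0.2132392 ] [-0.0015, 0.001, 0.0021]
[[474.57810233 308.10305094]]
[[378.36456703 308.27883306]]
[ -93.93875432   56.99791584 -115.23919998]
```

View pics/w19.png

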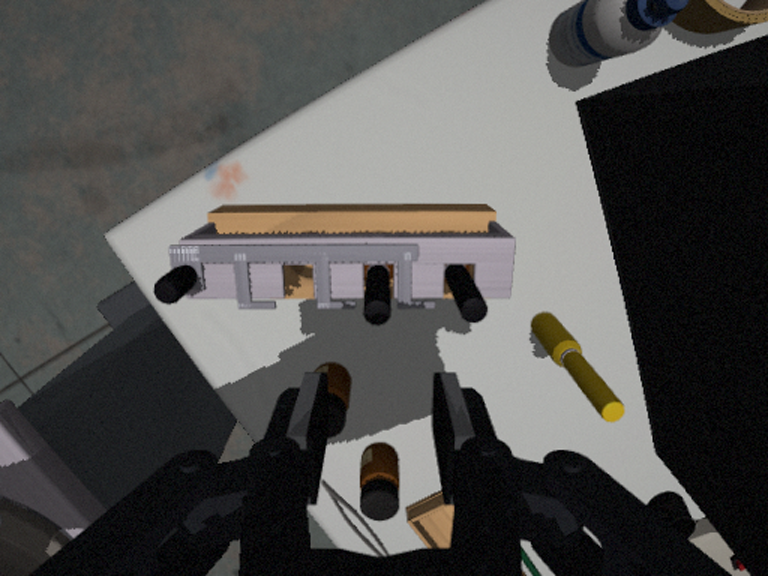

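View pics/s19.png

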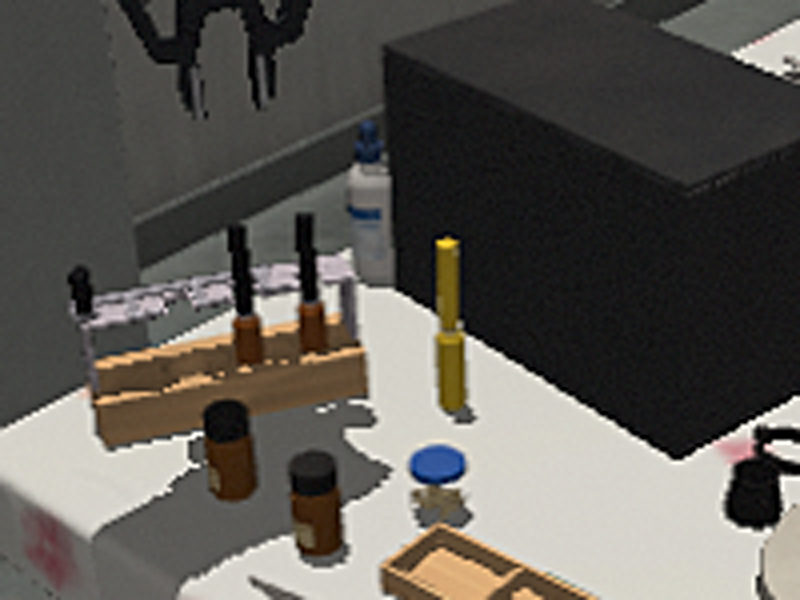

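drive_tool(slide=[[-40,25,0],[-80,48,-10],[-94,57,-40],[-94,57,-75],[-94,57,-100],[-94,57,-112],[-94,57,-115],[-94,57,-115]], turn=[[0,0,0],[0,0,0.002],[0,0,0.002],[0,0,0.002],[0,0,0.002],[0,0,0.002],[0,0,0.002],[0,0,0.002]], gripper=[0.5,0.5,0.5,0.5,0.5,0.5,0.5,0.5])

```text
t: 23.0
eef_pos: [0.4411, 0.1774, 0.101]
tool_rot: [0.687, 0.179, 0.682, -0.175]
contact_force: [0.8, -0.7, 0.2]
gripper_width: 0.497
```

drive_tool(slide=[[0,0,0],[0,0,0],[0,0,0],[0,0,0],[0,0,0]], turn=[[0,0,0],[0,0,0],[0,0,0],[0,0,0],[0,0,0]], gripper=[0.3,0.1,0.1,0.1,0.1], squeeze=20)

```text
t: 23.5
eef_pos: [0.4416, 0.1777, 0.1019]
tool_rot: [0.687, 0.18, 0.682, -0.175]
contact_force: [-1.6, 0.2, 7.4]
gripper_width: 0.166
```

Run:
```python
from ins import *
p,R=tool();print(p,((p-O)@xr,(p-O)@yr))
k=O+(74*yr+((p-O)@xr)*1e3*xr)/1e3; print((k-p)*1e3)
d=save("wrist","w20.png",scale=1.5)
```

```text
[0.44164997 0.17772934 0.10193533] (np.float64(0.005226749598915459), np.float64(0.08801192540521655))
[  12.25611919   -6.79128823 -101.93532604]
```

View pics/w20.png

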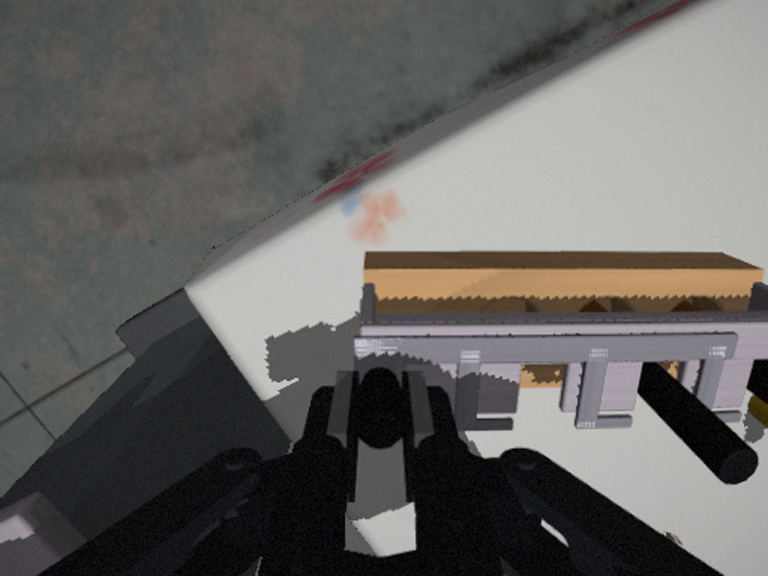

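drive_tool(slide=[[3,-1.7,0],[6,-3.4,0],[9,-5,0],[11,-6.1,0],[12.3,-6.8,0],[13.2,-7.3,0],[13.2,-7.3,0],[13.2,-7.3,0]], turn=[[0,0,0],[0,0,0],[0,0,0],[0,0,0],[0,0,0],[0,0,0],[0,0,0],[0,0,0]], gripper=[0.1,0.1,0.1,0.1,0.1,0.1,0.1,0.1])

```text
t: 24.35
eef_pos: [0.4539, 0.1709, 0.102]
tool_rot: [0.686, 0.18, 0.683, -0.174]
contact_force: [-5.2, 2.0, 6.8]
gripper_width: 0.162
```

Run:
```python
from ins import *
p,R=tool();print(p,((p-O)@xr,(p-O)@yr))
d=save("wrist","w21.png",scale=1.5)
```

```text
[0.45392    0.1709375  0.10195311] (np.float64(0.005233008858287563), np.float64(0.07398756322277882))
```

View pics/w21.png

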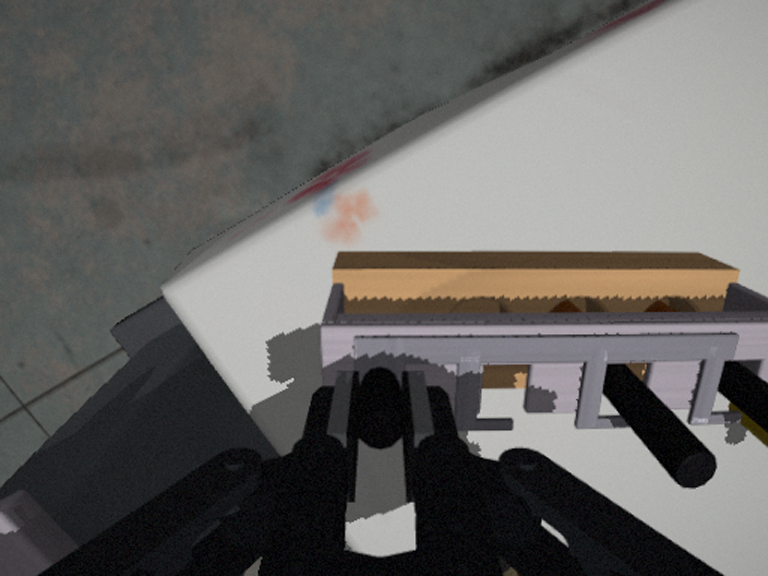

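drive_tool(slide=[[0,0,0],[0,0,0],[0,0,0],[0,0,15],[0,0,50],[5,-10,95],[10,-40,110],[20,-60,110]], turn=[[0,0,0],[0,0,0],[0,0,0],[0,0,0],[0,0,0],[0,0,0],[0,0,0],[0,0,0]], gripper=[0.22,0.35,0.4,0.4,0.4,0.6,0.8,0.8])

```text
t: 25.2
eef_pos: [0.4755, 0.1099, 0.2143]
tool_rot: [0.687, 0.181, 0.682, -0.173]
contact_force: [0.4, 0.2, -0.0]
gripper_width: 0.803
```

Run:
```python
from ins import *
import pickle
p,R=tool();print(p)
d=save("wrist","w22.png",scale=1.5)
d=save("scene","s22.png",crop=(130,130,330,280),scale=4);pickle.dump(d,open("s22.pkl","wb"))
d=save("top","t22.png",crop=(130,160,350,285),scale=3.6);pickle.dump(d,open("t22.pkl","wb"))
```

```text
[0.47548264 0.10994499 0.21427691]
```

View pics/w22.png

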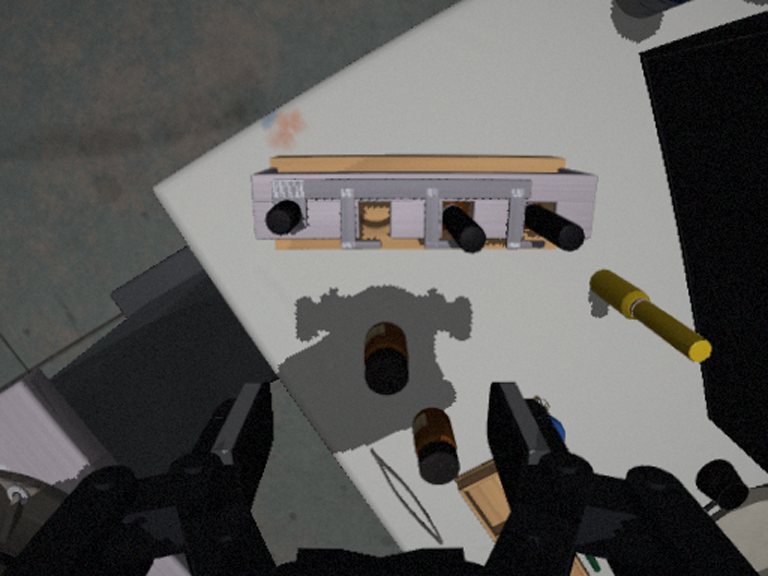

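View pics/s22.png

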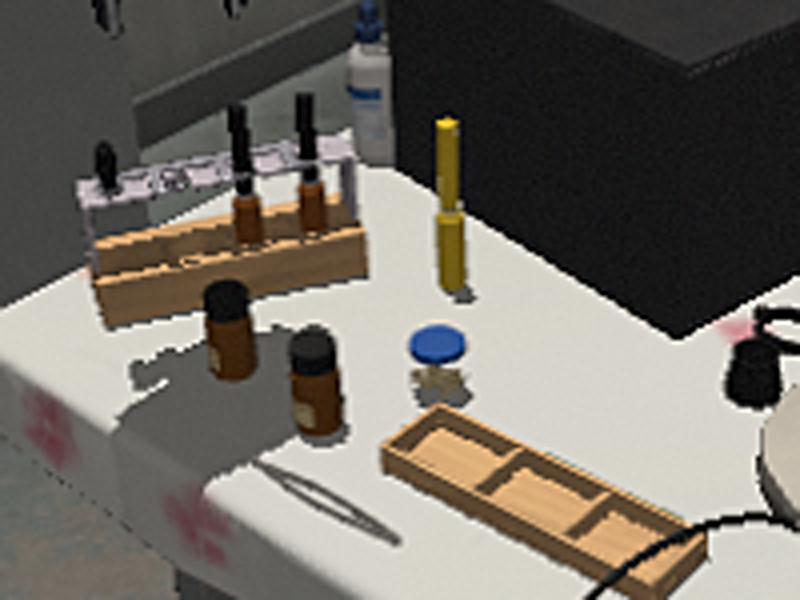

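View pics/t22.png

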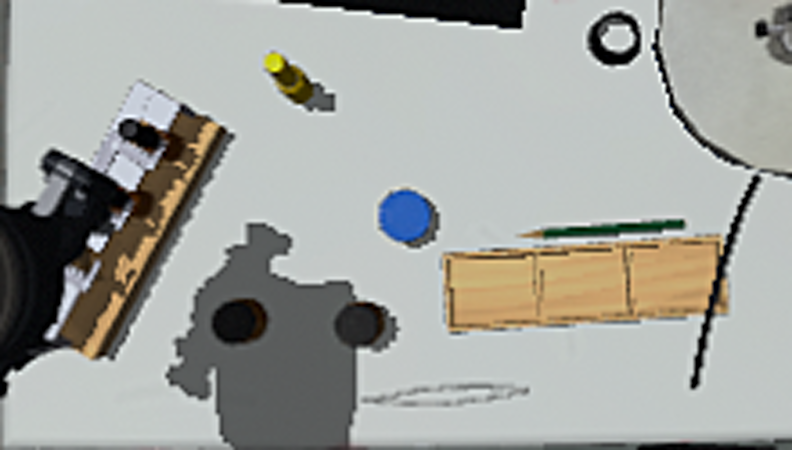

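drive_tool(slide=[[0,-35,10],[-5,-75,10],[-20,-115,10],[-33,-150,10],[-33,-153,10],[-33,-153,10],[-33,-153,10]], turn=[[0,0,0.12],[0,0,0.24],[0,0,0.36],[0,0,0.48],[0,0,0.49],[0,0,0.49],[0,0,0.49]], gripper=[0.8,0.8,0.8,0.8,0.8,0.8,0.8])

```text
t: 26.05
eef_pos: [0.4419, -0.0417, 0.2222]
tool_rot: [0.708, 0.01, 0.706, -0.003]
contact_force: [0.4, 0.3, 0.2]
gripper_width: 0.806
```

Run:
```python
from ins import *
import pickle
p,R=tool();print(p,turn_to([1,0,0])[0],bot.get_obs()["q"].round(2))
d=save("wrist","w23.png",scale=1.5);pickle.dump(d,open("w23.pkl","wb"))
for X in([.442,-.043,.062],[.4456,.039,.062]): print((proj(d,X)*1.5).round())
```

```text
[ 0.44189741 -0.04171697  0.22215439] [-0.0094, 0.0027, 0.0186] [-1.07  0.16  1.16  2.14 -0.19  0.94  0.18]
[[379. 269.]]
[[383. 134.]]
```

View pics/w23.png

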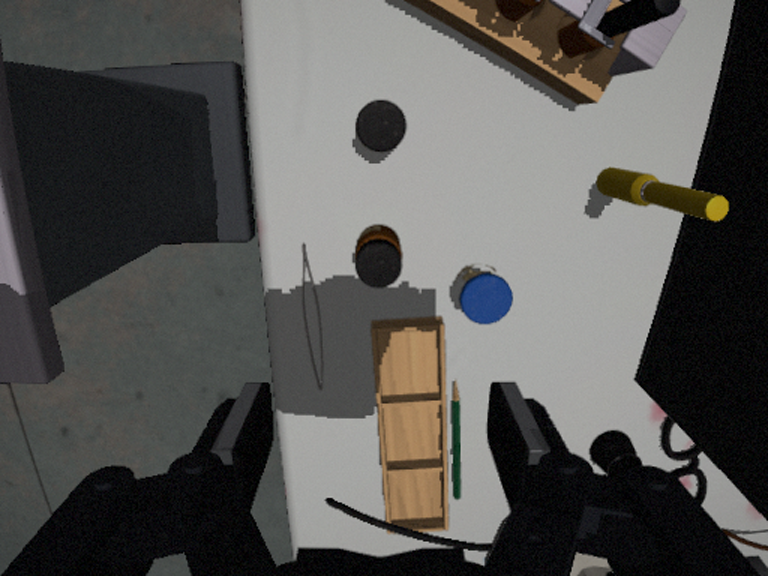

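Run:
```python
from ins import *
import pickle
d=pickle.load(open("w23.pkl","rb"))
for n,u,v,z in(("R",379,265,.062),("L",381,126,.062),("jar",486,298,.038),("t",373,322,.019),("t",443,318,.019),("t",448,527,.019),("t",388,532,.019)): print(n,onz(d,u/1.5-.2,v/1.5-.2,z).round(4))
p,R=tool(); print((np.array([.442,-.041,.022])-p)*1e3)
```

```text
R [ 0.4417 -0.0404  0.062 ]
L [0.4444 0.0437 0.062 ]
jar [ 0.5159 -0.0722  0.038 ]
t [ 0.4361 -0.0962  0.019 ]
t [ 0.4885 -0.094   0.019 ]
t [ 0.4988 -0.2962  0.019 ]
t [ 0.4448 -0.3005  0.019 ]
[ 2.60049791e-02  6.32068077e-01 -2.00171020e+02]
```

Run:
```python
from ins import *
import pickle
d=save("wrist","w24.png",scale=1.5);pickle.dump(d,open("w24.pkl","wb"))
p,R=tool();K,D,Rc,t=cam(d);print(p,R.as_matrix().T@(-Rc.T@t-p))
im=d["color"][:,:,::-1][60:370,230:350];cv2.imwrite("pics/w24c.png",cv2.resize(im,None,fx=2.4,fy=2.4,interpolation=cv2.INTER_CUBIC))
```

```text
[ 0.44193796 -0.04175269  0.22216523] [-0.14210404  0.08508656  0.00030037]
```

View pics/w24c.png

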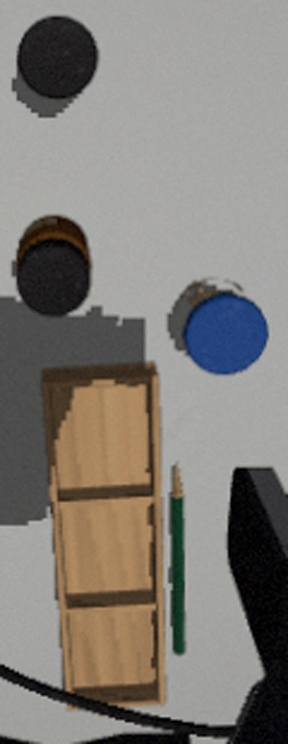

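Run:
```python
from ins import *
import pickle
W=pickle.load(open("w24.pkl","rb"));T=pickle.load(open("t22.pkl","rb"));S=pickle.load(open("s22.pkl","rb"))
t=lambda u,v:(130+u/3.6-.4,160+v/3.6-.4)
s=lambda u,v:(130+u/4-.4,130+v/4-.4)
w=lambda u,v:(230+u/2.4-.3,60+v/2.4-.3)
for n,z,a,b,c in(("L",.062,(236,322),(226,289),(57,57)),("R",.062,(357,325),(314,341),(54,276)),("jar",.038,(406,215),(438,343),(226,332))):
    print(n,onz(T,*t(*a),z).round(4),onz(S,*s(*b),z).round(4),onz(W,*w(*c),z).round(4), tri([(T,*t(*a)),(S,*s(*b)),(W,*w(*c))]).round(4))
# draw tray model in all 3
def tray(cx,cy,yaw):
    c,sn=np.cos(yaw),np.sin(yaw); P=[]
    for z in(0,.019):
        for x,y in((.028,.101),(-.028,.101),(-.028,-.101),(.028,-.101)): P.append((cx+c*x-sn*y,cy+sn*x+c*y,z))
    return np.array(P)
P=tray(.466,-.204,.041)
for n,d,box,k in(("T",T,(240,215,350,265),7),("S",S,(220,225,315,285),8),("W",W,(225,200,325,370),4)):
    im=d["color"][:,:,::-1][box[1]:box[3],box[0]:box[2]];im=cv2.resize(im,None,fx=k,fy=k,interpolation=cv2.INTER_CUBIC)
    q=((proj(d,P)-box[:2]+.5)*k).round().astype(int)
    for i in range(4):
        cv2.line(im,q[i].tolist(),q[(i+1)%4].tolist(),(255,0,0),1); cv2.line(im,q[4+i].tolist(),q[4+(i+1)%4].tolist(),(0,0,255),1)
    cv2.imwrite(f"pics/tray{n}.png",im)
```

```text
L [0.4452 0.0393 0.062 ] [0.4495 0.047  0.062 ] [0.4441 0.044  0.062 ] [0.4449 0.0414 0.066 ]
R [ 0.4422 -0.0436  0.062 ] [ 0.4463 -0.0389  0.062 ] [ 0.4415 -0.0387  0.062 ] [ 0.4425 -0.0413  0.0636]
jar [ 0.5174 -0.0769  0.038 ] [ 0.5182 -0.0747  0.038 ] [ 0.516  -0.0716  0.038 ] [ 0.5175 -0.0746  0.0367]
```

View pics/trayT.png

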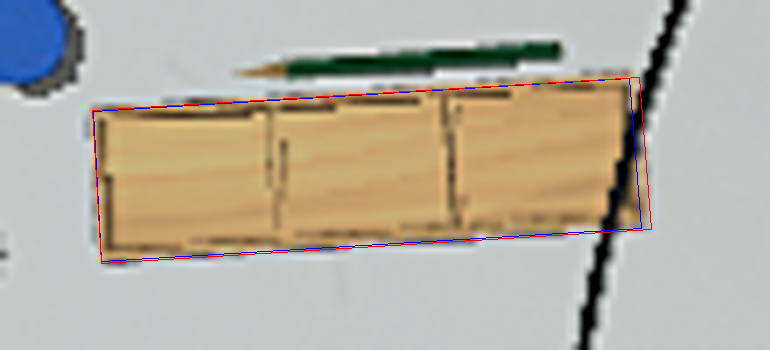

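View pics/trayS.png

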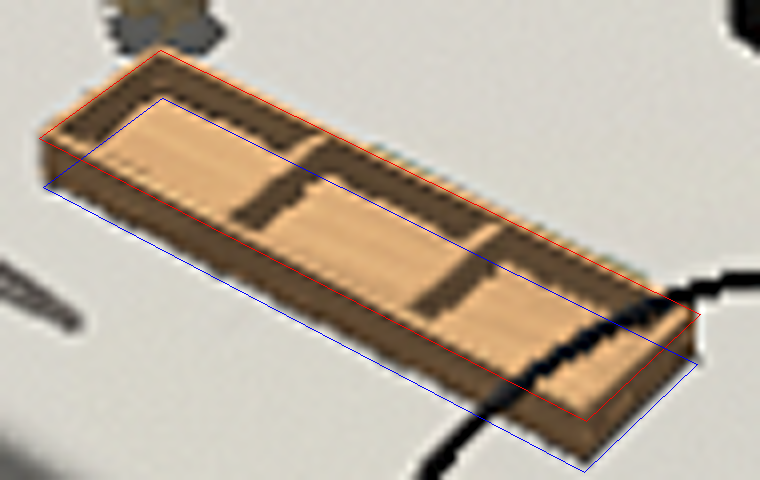

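View pics/trayW.png

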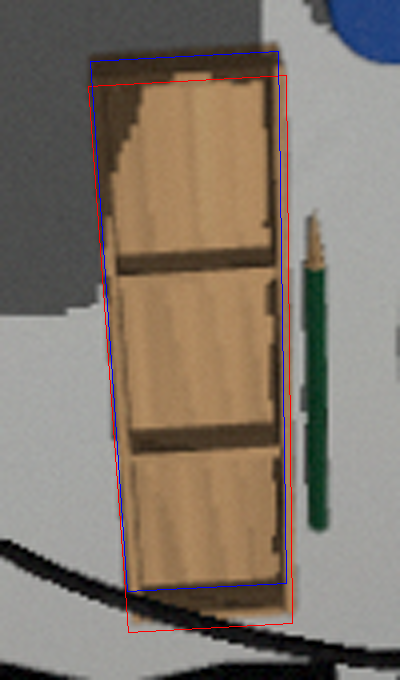

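drive_tool(slide=[[0.5,1,-40],[0.5,1,-85],[0.5,1,-130],[0.5,1,-165],[0.5,1,-188],[0.5,1,-198],[0.5,1,-200],[0.5,1,-200]], turn=[[-0.009,0.003,0.019],[-0.009,0.003,0.019],[-0.009,0.003,0.019],[-0.009,0.003,0.019],[-0.009,0.003,0.019],[-0.009,0.003,0.019],[-0.009,0.003,0.019],[-0.009,0.003,0.019]], gripper=[0.7,0.65,0.65,0.65,0.65,0.65,0.65,0.65])

```text
t: 26.95
eef_pos: [0.4431, -0.0405, 0.0226]
tool_rot: [0.707, -0.001, 0.707, 0.001]
contact_force: [-0.2, 0.2, 0.3]
gripper_width: 0.652
```

Run:
```python
from ins import *
save("wrist","w25.png",scale=1.5)
```

```text
(no output)
```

View pics/w25.png

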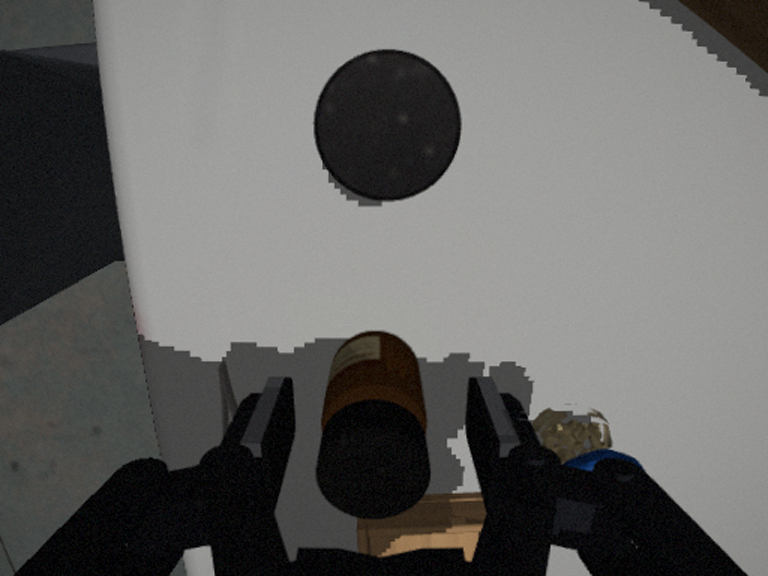

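drive_tool(slide=[[0,0,0],[0,0,0],[0,0,0],[0,0,0],[0,0,0]], turn=[[0,0,0],[0,0,0],[0,0,0],[0,0,0],[0,0,0]], gripper=[0.45,0.3,0.25,0.25,0.25], squeeze=35)

```text
t: 27.5
eef_pos: [0.4443, -0.0402, 0.0241]
tool_rot: [0.708, -0.0, 0.706, 0.001]
contact_force: [-1.6, 1.5, 8.9]
gripper_width: 0.353
```

drive_tool(slide=[[0,0,10],[0,0,40],[0,0,75],[3,-30,85],[8,-75,85],[14,-120,85],[20,-165,85],[25,-205,85],[26,-225,85],[26,-225,85]], turn=[[0,0,0],[0,0,0],[0,0,0],[0,0,0],[0,0,0],[0,0,0],[0,0,0],[0,0,0],[0,0,0],[0,0,0]], gripper=[0.25,0.25,0.25,0.25,0.25,0.25,0.25,0.25,0.25,0.25])

```text
t: 28.5
eef_pos: [0.4699, -0.269, 0.1101]
tool_rot: [0.709, 0.0, 0.705, -0.002]
contact_force: [0.3, -0.1, -0.8]
gripper_width: 0.347
```

Run:
```python
from ins import *
p,R=tool();print(p,turn_to([1,0,0])[0])
save("wrist","w26.png",scale=1.5)
save("scene","s26.png",crop=(190,160,350,280),scale=5)
```

```text
[ 0.46991794 -0.26900764  0.11009627] [0.0017, 0.0049, 0.0027]
```

View pics/w26.png

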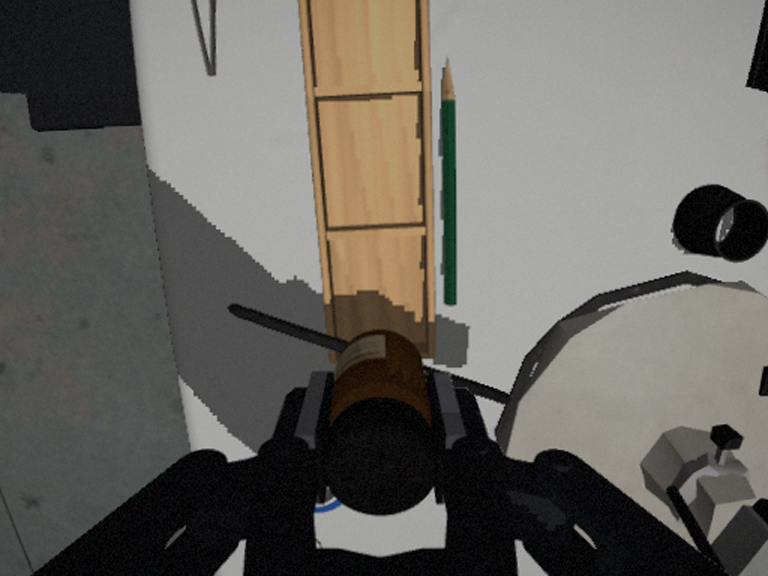

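View pics/s26.png

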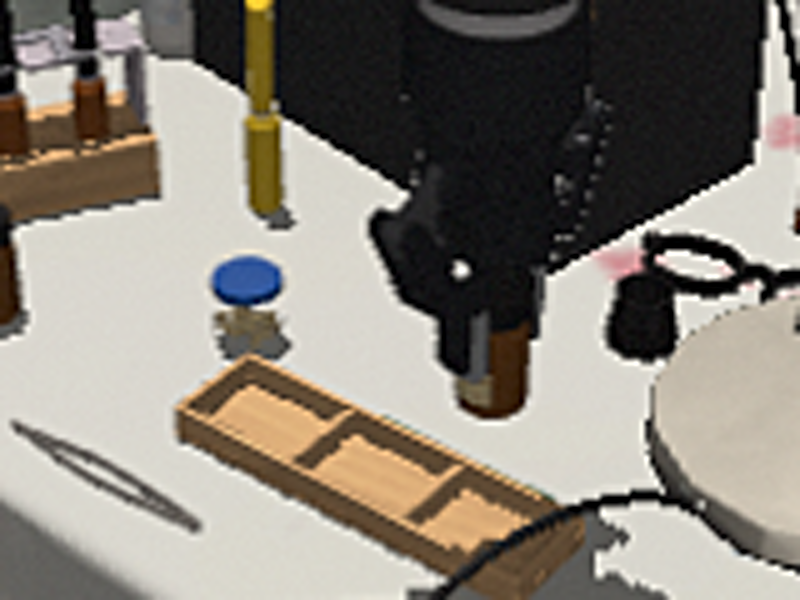

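Run:
```python
from ins import *
d=bot.read_camera("wrist"); p,R=tool();print(p)
for u,v in((316,95),(415,92),(328,230),(425,226),(335,360),(433,357)): print(onz(d,u/1.5-.2,v/1.5-.2,.019).round(4))
for y in(33,-33,-101): print(proj(d,[[.466-.041*y/1e3,-.204+y/1e3,.019]])*1.5)
```

```text
[ 0.47023787 -0.26400122  0.10907384]
[ 0.442  -0.1673  0.019 ]
[ 0.4857 -0.166   0.019 ]
[ 0.4456 -0.2281  0.019 ]
[ 0.4917 -0.2261  0.019 ]
[ 0.4471 -0.2966  0.019 ]
[ 0.498  -0.2948  0.019 ]
[[367.07411409 103.21035894]]
[[373.44335569 247.91158496]]
[[379.06045398 374.1737522 ]]
```

drive_tool(slide=[[-1,-2,-25],[-1,-2,-50],[-1,-2,-68],[-1,-2,-76],[-1,-2,-80],[-1,-2,-82],[-1,-2,-82]], turn=[[0,0.003,0],[0,0.003,0],[0,0.003,0],[0,0.003,0],[0,0.003,0],[0,0.003,0],[0,0.003,0]], gripper=[0.25,0.25,0.25,0.25,0.25,0.25,0.25])

```text
t: 29.35
eef_pos: [0.4697, -0.2656, 0.0282]
tool_rot: [0.708, -0.0, 0.707, 0.002]
contact_force: [-0.8, 0.8, 0.9]
gripper_width: 0.351
```

Run:
```python
from ins import *
p,R=tool();print(p,bot.get_obs()["contact_force"])
save("wrist","w27.png",scale=1.5)
save("scene","s27.png",crop=(190,160,350,280),scale=5)
```

```text
[ 0.46974144 -0.26562732  0.02821519] [-0.77432886  0.84753923  0.87013512]
```

View pics/s27.png

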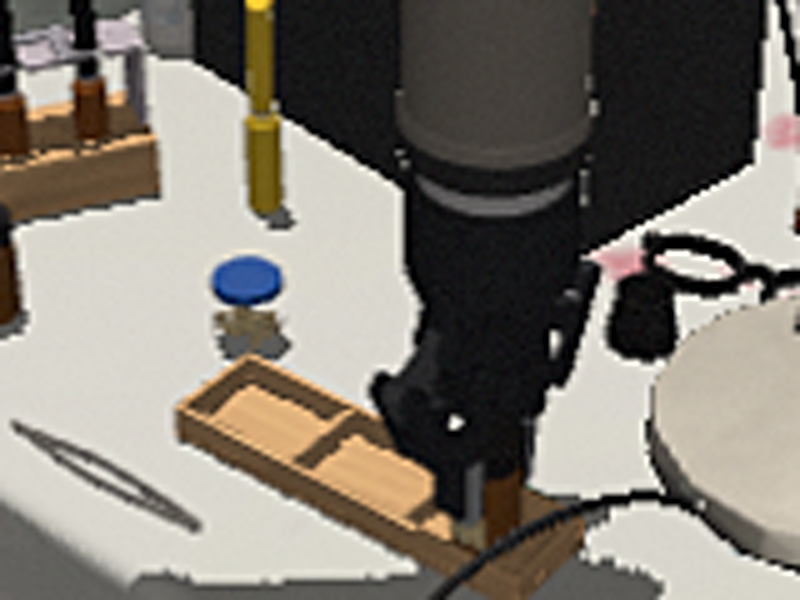

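drive_tool(slide=[[-1,0,-1],[-1,0,-1],[-1,0,-1],[-1,0,-1],[-1,0,10],[-1,0,40],[-1,0,80],[-1,20,120],[-1,20,120]], turn=[[0,0,0],[0,0,0],[0,0,0],[0,0,0],[0,0,0],[0,0,0],[0,0,0],[0,0,0],[0,0,0]], gripper=[0.3,0.45,0.6,0.6,0.6,0.6,0.65,0.65,0.65])

```text
t: 30.35
eef_pos: [0.4717, -0.2451, 0.1526]
tool_rot: [0.71, -0.001, 0.704, 0.003]
contact_force: [0.7, 1.0, 0.5]
gripper_width: 0.646
```

Run:
```python
from ins import *
p,R=tool();print(p,turn_to([1,0,0])[0],(np.array([.445,.0415,.15])-p)*1e3)
save("wrist","w28.png",scale=1.5)
save("scene","s28.png",crop=(190,160,350,280),scale=5)
```

```text
[ 0.47170717 -0.24505284  0.15262898] [-0.0017, 0.0084, -0.0056] [-26.70716792 286.5528434   -2.62897649]
```

View pics/w28.png

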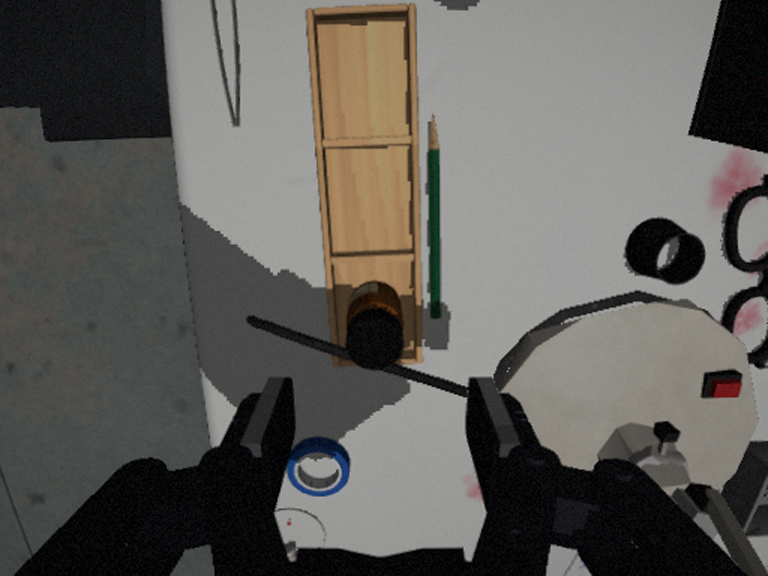

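View pics/s28.png

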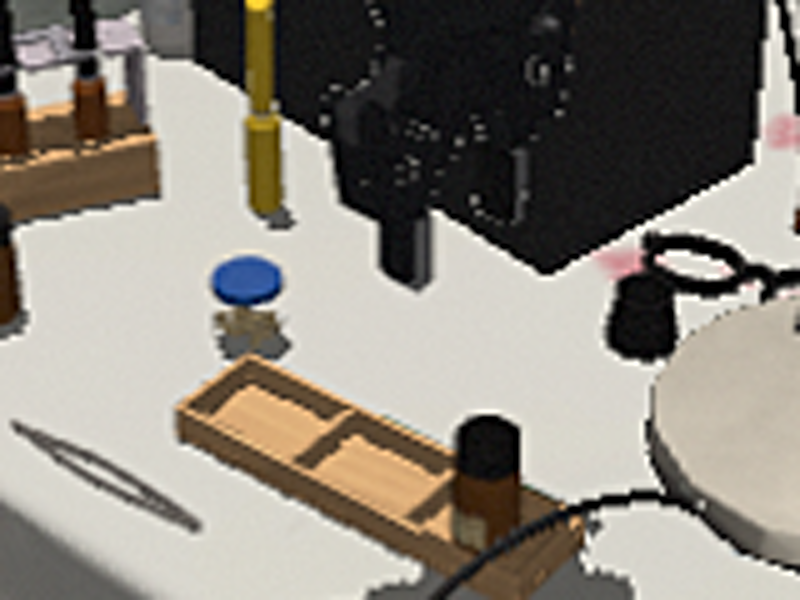

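drive_tool(slide=[[0,35,0],[-3,80,0],[-8,125,0],[-14,170,0],[-20,215,0],[-25,255,0],[-26.7,282,0],[-26.7,286,-10],[-26.7,286,-30],[-26.7,286,-30]], turn=[[-0.002,0.008,-0.006],[-0.002,0.008,-0.006],[-0.002,0.008,-0.006],[-0.002,0.008,-0.006],[-0.002,0.008,-0.006],[-0.002,0.008,-0.006],[-0.002,0.008,-0.006],[-0.002,0.008,-0.006],[-0.002,0.008,-0.006],[-0.002,0.008,-0.006]], gripper=[0.65,0.65,0.65,0.65,0.65,0.65,0.65,0.65,0.65,0.65])

```text
t: 31.45
eef_pos: [0.4408, 0.0393, 0.1171]
tool_rot: [0.704, 0.0, 0.71, -0.002]
contact_force: [-0.6, -0.4, -0.6]
gripper_width: 0.649
```

Run:
```python
from ins import *
p,R=tool();print(p,turn_to([1,0,0])[0],(np.array([.445,.0415,.022])-p)*1e3)
save("wrist","w29.png",scale=1.5)
```

```text
[0.44084375 0.03933698 0.11710027] [0.0021, -0.0088, 0.0026] [  4.15625067   2.16302321 -95.10026786]
```

View pics/w29.png

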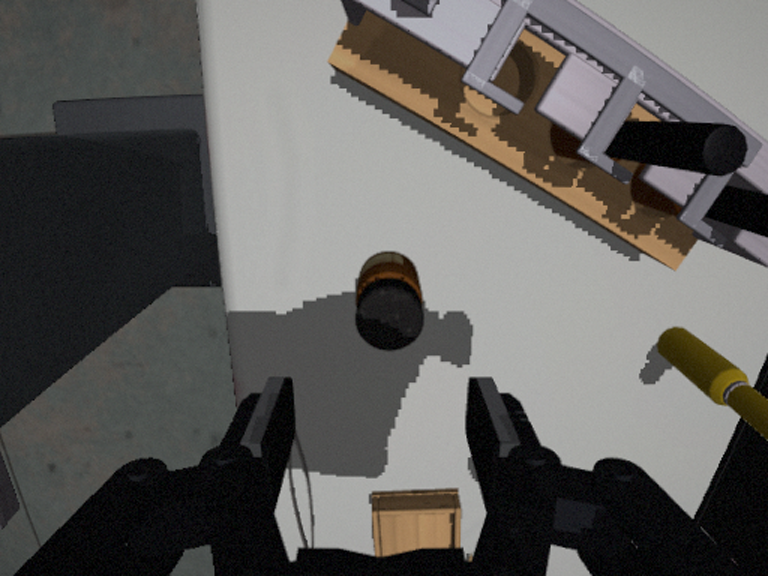

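drive_tool(slide=[[4,2,-25],[4,2,-55],[4,2,-78],[4,2,-90],[4,2,-95],[4,2,-95]], turn=[[0.002,-0.009,0.003],[0.002,-0.009,0.003],[0.002,-0.009,0.003],[0.002,-0.009,0.003],[0.002,-0.009,0.003],[0.002,-0.009,0.003]], gripper=[0.65,0.65,0.65,0.65,0.65,0.65])

```text
t: 32.1
eef_pos: [0.4456, 0.0399, 0.0231]
tool_rot: [0.707, 0.001, 0.707, -0.001]
contact_force: [-0.2, -0.2, -0.3]
gripper_width: 0.648
```

Run:
```python
from ins import *
save("wrist","w30.png",scale=1.5)
```

```text
(no output)
```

View pics/w30.png

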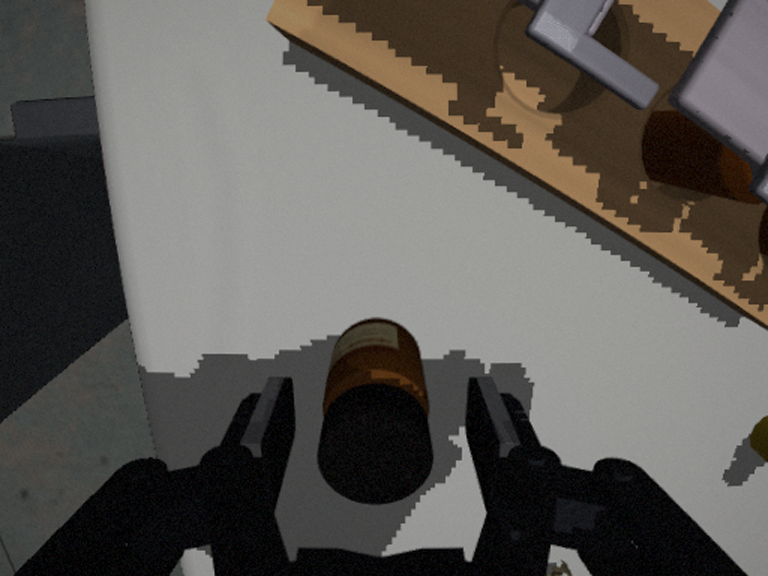

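drive_tool(slide=[[0,2,0],[0,2,0],[0,2,0],[0,2,0],[0,2,0],[0,2,0]], turn=[[0,0,0],[0,0,0],[0,0,0],[0,0,0],[0,0,0],[0,0,0]], gripper=[0.6,0.45,0.3,0.25,0.25,0.25], squeeze=35)

```text
t: 32.75
eef_pos: [0.4464, 0.0424, 0.0242]
tool_rot: [0.708, 0.001, 0.706, -0.0]
contact_force: [-2.0, 0.2, 7.0]
gripper_width: 0.352
```

drive_tool(slide=[[0,0,10],[0,0,40],[0,0,75],[2,-30,80],[5,-75,80],[8,-120,80],[12,-165,80],[16,-205,80],[20,-240,80],[20,-244,80]], turn=[[0,0,0],[0,0,0],[0,0,0],[0,0,0],[0,0,0],[0,0,0],[0,0,0],[0,0,0],[0,0,0],[0,0,0]], gripper=[0.25,0.25,0.25,0.25,0.25,0.25,0.25,0.25,0.25,0.25])

```text
t: 33.75
eef_pos: [0.4663, -0.2069, 0.1057]
tool_rot: [0.709, 0.002, 0.705, -0.004]
contact_force: [0.1, 0.9, 0.7]
gripper_width: 0.352
```

drive_tool(slide=[[0,0,0],[0,0,0]], turn=[[0,0,0],[0,0,0]], gripper=[0.25,0.25])

```text
t: 33.95
eef_pos: [0.4661, -0.2064, 0.106]
tool_rot: [0.709, 0.002, 0.705, -0.004]
contact_force: [0.1, -0.0, -0.8]
gripper_width: 0.349
```

Run:
```python
from ins import *
d=bot.read_camera("wrist")
p,R=tool();print(p,turn_to([1,0,0])[0],(np.array([.466,-.203,.028])-p)*1e3)
cv2.imwrite("pics/w31.png",cv2.resize(d["color"][:,:,::-1],None,fx=1.5,fy=1.5))
```

```text
[ 0.46623345 -0.20570125  0.10585643] [0.0019, 0.0048, 0.0072] [ -0.23344618   2.70125127 -77.85643029]
```

View pics/w31.png

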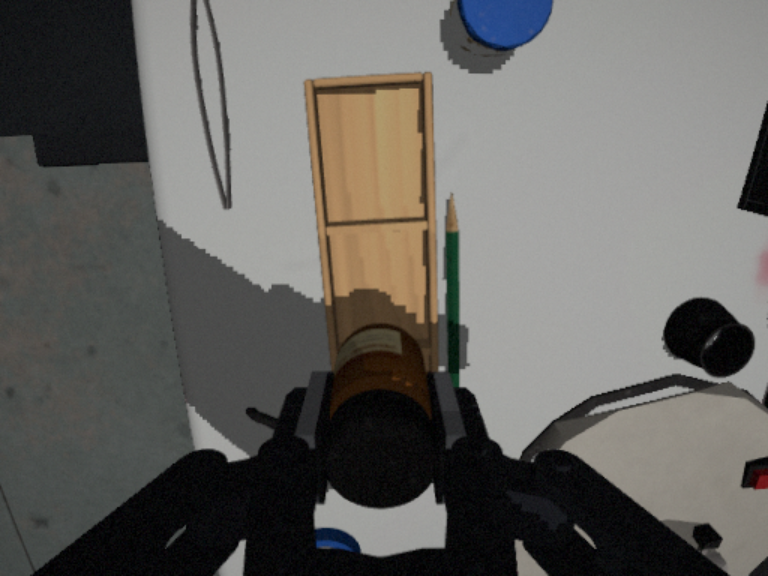

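Bottle held over the middle cell; lowering.

drive_tool(slide=[[0,3,-20],[0,3,-45],[0,3,-64],[0,3,-73],[0,3,-77],[0,3,-79],[0,3,-79]], turn=[[0.002,0.005,0.007],[0.002,0.005,0.007],[0.002,0.005,0.007],[0.002,0.005,0.007],[0.002,0.005,0.007],[0.002,0.005,0.007],[0.002,0.005,0.007]], gripper=[0.25,0.25,0.25,0.25,0.25,0.25,0.25])

```text
t: 34.7
eef_pos: [0.466, -0.2016, 0.0283]
tool_rot: [0.707, 0.001, 0.707, 0.001]
contact_force: [-4.6, 3.8, 14.3]
gripper_width: 0.347
```

drive_tool(slide=[[0,0,-0.5],[0,0,-0.5],[0,0,-0.5],[0,0,-0.5],[0,0,10],[0,0,40],[0,0,80],[0,30,120],[0,30,120],[0,30,120]], turn=[[0,0,0],[0,0,0],[0,0,0],[0,0,0],[0,0,0],[0,0,0],[0,0,0],[0,0,0],[0,0,0],[0,0,0]], gripper=[0.3,0.45,0.6,0.6,0.6,0.6,0.7,0.7,0.7,0.7])

```text
t: 35.7
eef_pos: [0.4669, -0.1706, 0.1493]
tool_rot: [0.708, 0.0, 0.706, 0.002]
contact_force: [-0.5, 0.3, 0.5]
gripper_width: 0.702
```

Run:
```python
from ins import *
import pickle
d=bot.read_camera("wrist");pickle.dump(d,open("w32.pkl","wb"))
p,R=tool();print(p,turn_to([1,0,0])[0],(np.array([.517,-.0745,.15])-p)*1e3)
cv2.imwrite("pics/w32.png",cv2.resize(d["color"][:,:,::-1],None,fx=1.5,fy=1.5))
save("scene","s32.png",crop=(190,160,350,280),scale=5)
```

```text
[ 0.46589582 -0.17144438  0.14842906] [-0.0032, 0.0, -0.0009] [51.10417824 96.94438276  1.57094379]
```

View pics/w32.png

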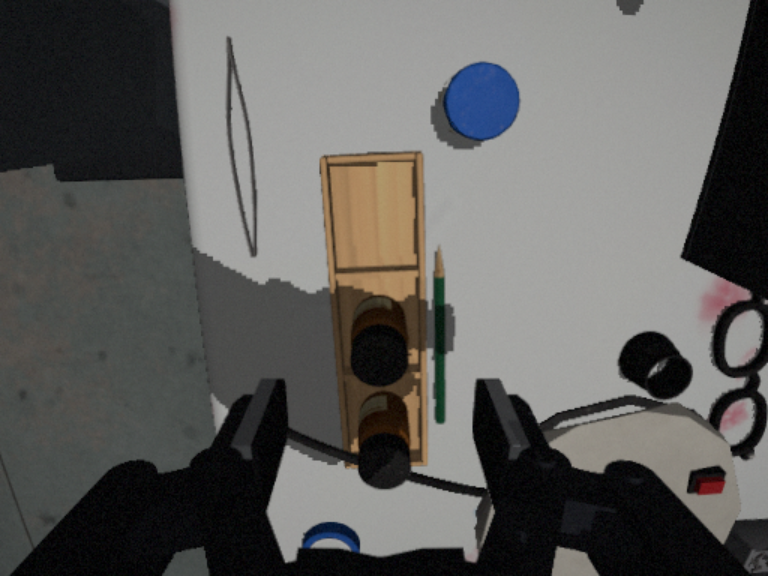

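View pics/s32.png

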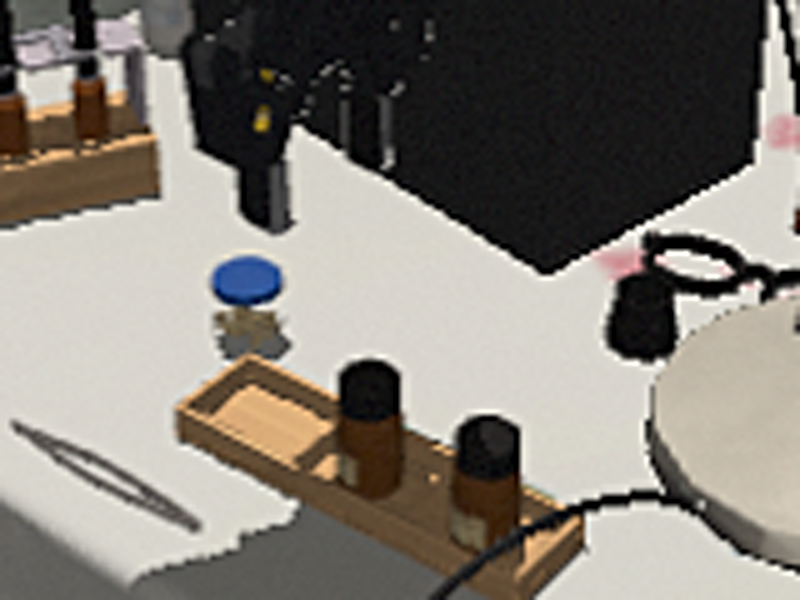

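Run:
```python
from ins import *
import pickle
d=pickle.load(open("w32.pkl","rb")); print(onz(d,482/1.5-.2,101/1.5-.2,.038))
```

```text
[ 0.51617908 -0.07384845  0.038     ]
```

drive_tool(slide=[[15,30,0],[35,65,0],[51,95,0],[51,98,-20],[51,98,-40],[51,98,-40],[51,98,-40]], turn=[[-0.003,0,0],[-0.003,0,0],[-0.003,0,0],[-0.003,0,0],[-0.003,0,0],[-0.003,0,0],[-0.003,0,0]], gripper=[0.8,0.8,0.8,0.8,0.8,0.8,0.8])

```text
t: 36.5
eef_pos: [0.5154, -0.0757, 0.1074]
tool_rot: [0.706, 0.001, 0.708, -0.002]
contact_force: [1.0, -1.3, 0.8]
gripper_width: 0.805
```

Run:
```python
from ins import *
import pickle
d=bot.read_camera("wrist");pickle.dump(d,open("w33.pkl","wb"))
p,R=tool();print(p,turn_to([1,0,0])[0],(np.array([.517,-.0740,.019])-p)*1e3)
print(proj(d,[.517,-.074,.038])*1.5)
cv2.imwrite("pics/w33.png",cv2.resize(d["color"][:,:,::-1],None,fx=1.5,fy=1.5))
```

```text
[ 0.51603822 -0.07558841  0.10807179] [0.0008, -0.0018, 0.0031] [  0.96177741   1.58840799 -89.07179301]
[[383.56947196 314.418873  ]]
```

View pics/w33.png

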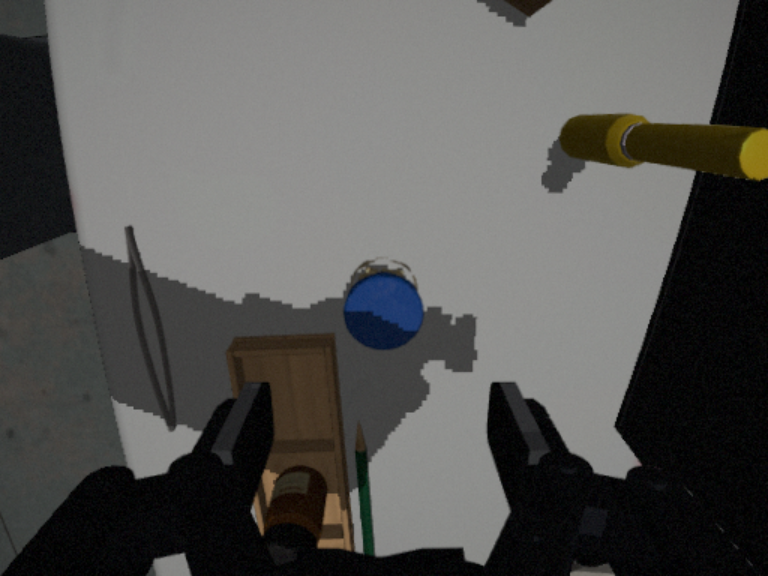

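drive_tool(slide=[[1,1.5,-25],[1,1.5,-52],[1,1.5,-74],[1,1.5,-85],[1,1.5,-89],[1,1.5,-89],[1,1.5,-89]], turn=[[0.001,-0.002,0.003],[0.001,-0.002,0.003],[0.001,-0.002,0.003],[0.001,-0.002,0.003],[0.001,-0.002,0.003],[0.001,-0.002,0.003],[0.001,-0.002,0.003]], gripper=[0.75,0.7,0.7,0.7,0.7,0.7,0.7])

```text
t: 37.25
eef_pos: [0.5178, -0.0744, 0.02]
tool_rot: [0.708, 0.0, 0.706, -0.0]
contact_force: [0.2, 0.2, 0.7]
gripper_width: 0.701
```

drive_tool(slide=[[0,0,0],[0,0,0],[0,0,0],[0,0,0],[0,0,0],[0,0,0]], turn=[[0,0,0],[0,0,0],[0,0,0],[0,0,0],[0,0,0],[0,0,0]], gripper=[0.5,0.4,0.33,0.33,0.33,0.33], squeeze=35)

```text
t: 37.85
eef_pos: [0.5186, -0.0745, 0.0212]
tool_rot: [0.708, 0.0, 0.706, 0.0]
contact_force: [-2.0, 1.0, 7.3]
gripper_width: 0.416
```

drive_tool(slide=[[0,0,10],[0,0,40],[0,0,60],[-15,-20,60],[-35,-45,60],[-53,-63,60],[-53,-63,60],[-53,-63,60]], turn=[[0,0,0],[0,0,0],[0,0,0],[0,0,0],[0,0,0],[0,0,0],[0,0,0],[0,0,0]], gripper=[0.33,0.33,0.33,0.33,0.33,0.33,0.33,0.33])

```text
t: 38.65
eef_pos: [0.4657, -0.1376, 0.0818]
tool_rot: [0.709, 0.001, 0.705, -0.0]
contact_force: [1.2, 0.7, 0.2]
gripper_width: 0.411
```

Run:
```python
from ins import *
d=bot.read_camera("wrist")
p,R=tool();print(p,turn_to([1,0,0])[0],(np.array([.4633,-.1375,.023])-p)*1e3)
cv2.imwrite("pics/w34.png",cv2.resize(d["color"][:,:,::-1],None,fx=1.5,fy=1.5))
```

```text
[ 0.46633444 -0.13702666  0.0816813 ] [-0.0011, 0.0048, 0.0002] [ -3.03444181  -0.47334458 -58.68129686]
```

View pics/w34.png

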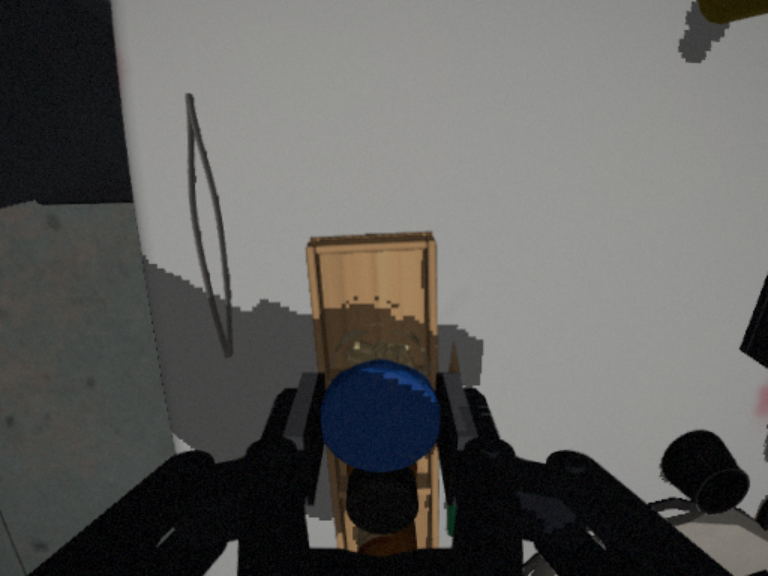

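drive_tool(slide=[[-2.5,0,-15],[-2.5,0,-35],[-2.5,0,-48],[-2.5,0,-54],[-2.5,0,-57],[-2.5,0,-57],[-2.5,0,-57]], turn=[[-0.001,0.005,0],[-0.001,0.005,0],[-0.001,0.005,0],[-0.001,0.005,0],[-0.001,0.005,0],[-0.001,0.005,0],[-0.001,0.005,0]], gripper=[0.33,0.33,0.33,0.33,0.33,0.33,0.33])

```text
t: 39.4
eef_pos: [0.4632, -0.1365, 0.0251]
tool_rot: [0.707, 0.001, 0.708, 0.001]
contact_force: [-4.3, 2.8, 11.7]
gripper_width: 0.411
```

drive_tool(slide=[[0,0,0],[0,0,0],[0,0,0],[0,0,0],[0,0,10],[0,0,40],[0,0,80],[0,30,120],[0,70,160],[0,90,180]], turn=[[0,0,0],[0,0,0],[0,0,0],[0,0,0],[0,0,0],[0,0,0],[0,0,0],[0,0,0],[0,0,0],[0,0,0]], gripper=[0.4,0.55,0.65,0.65,0.65,0.65,0.7,0.7,0.7,0.7])

```text
t: 40.4
eef_pos: [0.4635, -0.0452, 0.2073]
tool_rot: [0.707, 0.001, 0.707, 0.001]
contact_force: [0.8, 0.5, 0.2]
gripper_width: 0.7
```

drive_tool(slide=[[0,0,0],[0,0,0],[0,0,0],[0,0,0]], turn=[[0,0,0],[0,0,0],[0,0,0],[0,0,0]], gripper=[0.7,0.7,0.7,0.7])

```text
t: 40.8
eef_pos: [0.4627, -0.0467, 0.2066]
tool_rot: [0.706, 0.002, 0.708, -0.0]
contact_force: [0.7, 1.0, -0.6]
gripper_width: 0.697
```

Run:
```python
from ins import *
import pickle
def tray(cx,cy,yaw):
    c,sn=np.cos(yaw),np.sin(yaw); return np.array([(cx+c*x-sn*y,cy+sn*x+c*y,.004) for x,y in((0,.066),(0,0),(0,-.066))])
d=save("wrist","w35.png",scale=1.5);pickle.dump(d,open("w35.pkl","wb"))
save("scene","s35.png",crop=(130,130,330,280),scale=4)
T=save("top","t35.png",crop=(130,150,350,285),scale=3.6);pickle.dump(T,open("t35.pkl","wb"))
p,R=tool();print(p)
c=tray(.466,-.204,.041); print(c)
for z in(.042,.066): 
    cc=c.copy();cc[:,2]=z; print(z,(proj(d,cc)*1.5).round(),((proj(T,cc)-[130,150])*3.6).round())
```

```text
[ 0.46301217 -0.04641931  0.2068151 ]
[[ 0.46329476 -0.13805547  0.004     ]
 [ 0.466      -0.204       0.004     ]
 [ 0.46870524 -0.26994453  0.004     ]]
0.042 [[382. 389.]
 [385. 465.]
 [388. 532.]] [[493. 326.]
 [588. 320.]
 [683. 314.]]
0.066 [[382. 407.]
 [385. 487.]
 [389. 555.]] [[494. 326.]
 [592. 320.]
 [689. 314.]]
```

View pics/w35.png

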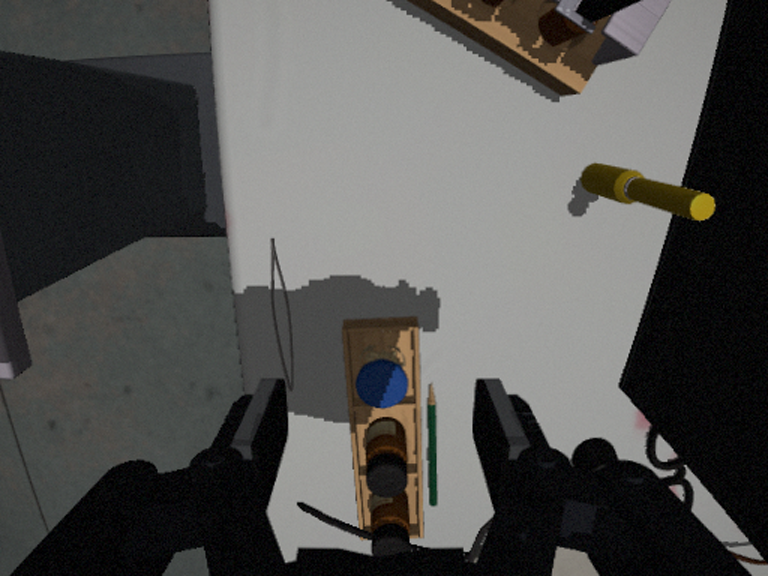

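View pics/t35.png

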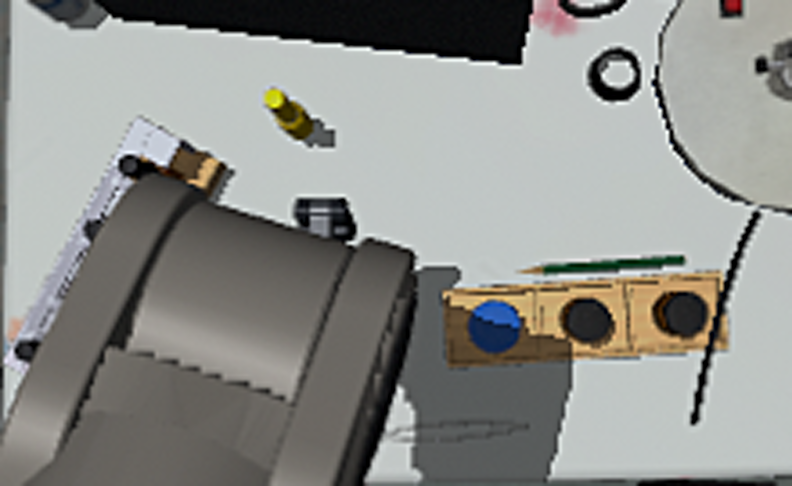

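View pics/s35.png

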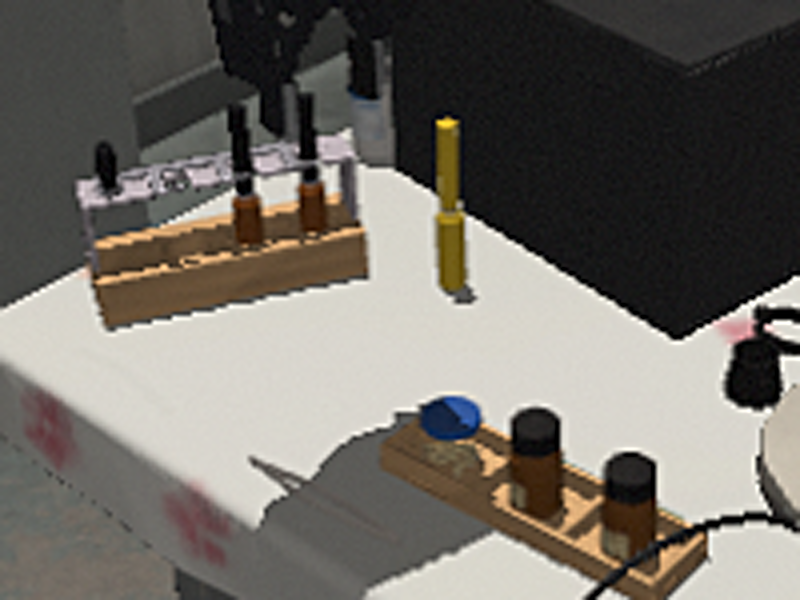

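drive_tool(slide=[[0,30,40],[10,70,90],[25,110,93],[37,126,93],[37,126,93],[37,126,93]], turn=[[0,0,-0.12],[0,0,-0.24],[0,0,-0.36],[0,0,-0.48],[0,0,-0.5],[0,0,-0.5]], gripper=[0.7,0.7,0.7,0.7,0.7,0.7])

```text
t: 41.55
eef_pos: [0.5, 0.0793, 0.2993]
tool_rot: [0.685, 0.176, 0.685, -0.176]
contact_force: [0.0, -0.1, -0.7]
gripper_width: 0.701
```

drive_tool(slide=[[0,0,0],[0,0,0],[0,0,0],[0,0,0]], turn=[[0,0,0],[0,0,0],[0,0,0],[0,0,0]], gripper=[0.7,0.7,0.7,0.7])

```text
t: 41.95
eef_pos: [0.4998, 0.0787, 0.2993]
tool_rot: [0.684, 0.176, 0.685, -0.176]
contact_force: [0.2, -0.3, -0.3]
gripper_width: 0.699
```

Run:
```python
from ins import *
d=bot.read_camera("wrist")
im=d["color"][:,:,::-1].copy()
q=proj(d,np.array([O+(x*xr+y*yr+z*zr)/1e3 for x,y,z in((0,-64,134),(0,-18,134),(3,74,120))])); print(q)
for a in q: cv2.circle(im,(int(round(a[0])),int(round(a[1]))),2,(0,0,255),-1)
im=im[60:170,120:360]; cv2.imwrite("pics/w36.png",cv2.resize(im,None,fx=3.3,fy=3.3,interpolation=cv2.INTER_CUBIC)); print(tool()[0])
```

```text
[[311.8091467  119.01021427]
 [261.62234525 118.58603788]
 [165.26547368 114.08282041]]
[0.49986116 0.07887087 0.29928364]
```

View pics/w36.png

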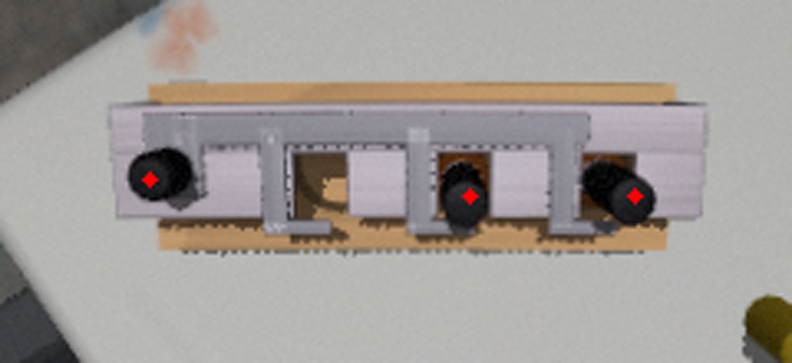

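Run:
```python
from ins import *
save("scene","s37.png",crop=(130,130,330,280),scale=4)
save("top","t37.png",crop=(130,150,350,285),scale=3.6)
```

```text
(no output)
```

View pics/s37.png

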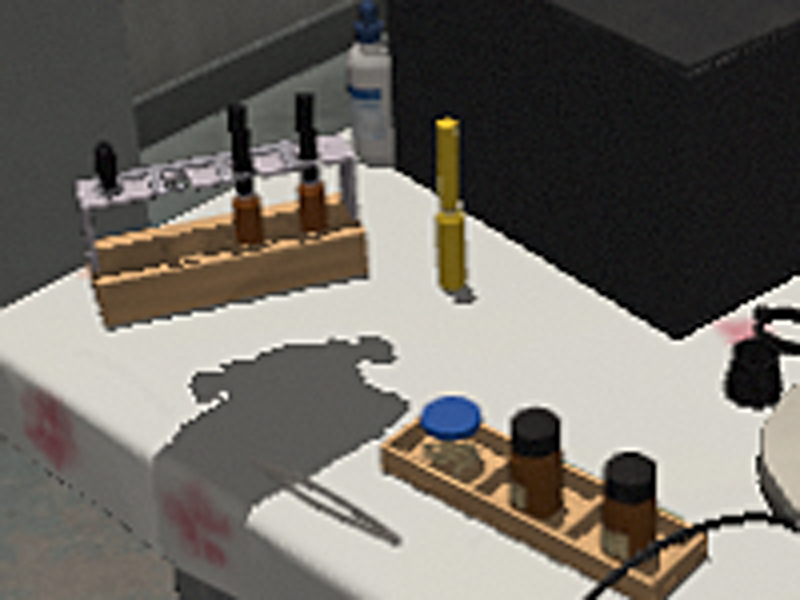

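View pics/t37.png

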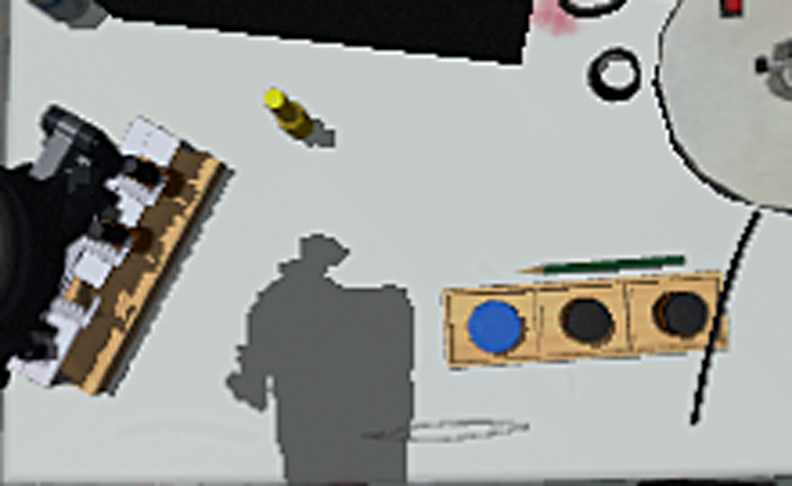

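All items stand in place, the keeper is shut and the robot is clear of everything.

```bash
python3 -c "
from station import bot
print(bot.hand_in())"
```

```text
the job is handed in; nothing more can be done
None
```

The job is handed in at about 42 s of the 210 s allowed; the hand-in reports no verdict, so the result rests on my own checks.

**What I did:**
- I slid the keeper open, moving it 17 mm against its stop.
- I put both applicators I could see into wells 0 and 1, leaning them in foot first and then straightening them. No third applicator was visible; the area behind the black box could not be fully seen.
- I slid the keeper shut until it met its stop.
- I stood the two brown bottles and the blue-lidded jar each in its own tray cell.

**What the last pictures showed:**
- **Applicators:** both stand with their caps in the slots. The cap in well 0 is where it should be. The top of the one in well 1 sits about 2 mm forward of the well axis, roughly 1 degree of lean and well inside the 7 degree limit.
- **Keeper:** it is shut, with its hooks across the slot mouths. The knob measured within 0.2 mm of where it was when first gripped, shut.
- **Jar and bottles:** all are upright and a few millimetres from their cell middles.
- **Other objects:** the spray bottle and loupe were not moved, and the yellow applicator look-alike is still in place. The tape roll was last seen in place after the bottles were set down, and nothing went near it after that.

**Where checks disagreed:** the wrist camera placed the tray and bottles 3 to 6 mm differently along y from the other two cameras. I used values in between, which is within the 15 mm tolerance.

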